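# Finish packing the Advent wreath kit

### The arm

A 6-joint arm with a two-finger parallel gripper is mounted at the origin on the work surface. World frame = base frame: x ahead of the robot, y to its left, z up, the work surface at z = 0. Lengths are in m, angles in rad, forces in N, time in s.
With the tool pointing down it reaches from about 0.35 to 0.775 m from the base axis. Payload 7.3 kg.
Tool frame: the origin (TCP) lies at the very end of the fingers, on their centre line; the grasp point (between the pads) lies 19 mm behind it; x points along the fingers, y is the direction in which the jaws open and shut, and the axes are right-handed (so a half turn about x gives the same grasp; the last joint's range is limited). The gripper opens to 92 mm and grips with 3 to 60 N. Pads are 19 mm wide; open, the fingers measure 130 mm over their backs; the gripper's body (75 mm by 190 mm) begins 47 mm behind the grasp point.
Start: joints at [1.092, 0.342, 1.524, -0, 1.275, -0.146], TCP at [0.171, 0.496, 0.227] pointing down, gripper open.
Joint ranges: [-2.53, 2.53], [-0.77, 2.02], [0.04, 2.7], [-1, 4.14], [0.28, 2.66], [-3.11, 3.11]. Speed limits (rad/s): [2.57, 2.57, 3.14, 3.14, 3.14, 3.14].

### API

Orientations are given as [roll, pitch, yaw] about the fixed x, y, z axes, in that order (R = Rz(yaw) Ry(pitch) Rx(roll)).
In Python, from cell import observe, vision, job gives the robot as it stands.
- The arm moves only by the tool send_rows, never from a script. Its argument "motion" is a list of rows, each an object with "hand": the opening, from -1 (shut) to 1 (fully open), so that 0 is half open; "slide": the shift along the tool's x, y, z in mm, a list of three; "spin": the turn about the tool's x in rad. In form: [{"hand": hand, "slide": [tx, ty, tz], "spin": spin}, ...]. A call has 1 to 8 rows; each row shifts and turns the pose as measured when the row begins, along the tool's axes as they then stand; what a row does not reach is not made up. A row lasts 1/10 s, in which the tool goes at most 50 mm and 8.59 degrees, less where a joint would pass 70% of its speed; a pose out of reach is approached as far as the arm can. A call with a gripper value outside its range is refused whole. The fingers move at their own pace and stop on an object; "grip_force" is the grip in N (left out, the last holds). Time passes only in rows, so rows that do not move let the fingers close. It gives the time, the measured TCP pose, the force and the opening at its end, in the units of the state.
- observe(): the state, without advancing time (a new reading comes with each control period).
- vision.read_camera(name): name is "scene" or "top"; returns a dict with "pixels" (384x512x3 uint8, blue, green, red), "range_z" (384x512 float32, m along the optical axis (not along the pixel's ray), 0 where there is no reading), "fx", "fy", "cx", "cy" (pixels), "distortion" ([k1, k2, p1, p2, k3] as OpenCV has them; the pictures are not rectified), "world_from_camera" (4x4, takes a point from camera to world coordinates). Camera axes: x right, y down, z forward; pixel columns grow to the right and rows downward; lengths in m; the calibration is good to about 2 mm. A picture is of the moment at which its call begins.
- job.hand_in(): hands the job in, once; it reports no verdict.
Trained networks look in a picture, given as the dict that the camera call returned (one of the last four; its "shot" number tells which), for a name from the list of things; names that differ only in an ending like _2 or _b are one class to them, and where a whole thing is asked for, a point or a joint stands for the part that bears it (a point fixed in the world has none). Each returns a list of dicts, best first, with "conf" (0 to 1); they miss things now and then, are a little off and sometimes report something else, mostly with a low value. They report only what shows in the picture. A call takes as long as a camera call. They do not tell look-alikes from the thing itself.
- vision.search_frame(picture, thing): "uv" ([column, row] in pixels, amid what is visible of it).
- vision.cut_out(picture, thing): "mask" (384x512 bool, what is visible of it) and "uv" ([column, row] in pixels, amid what is visible of it).
The state is a dict: "time": time; "qpos": joint angles; "qvel": joint speeds; "joint_efforts": joint torques, N m; "tool_pos": TCP position; "tool_rot": TCP orientation; "contact_force": force on the tool from outside, world axes, zero at the start; "torque": the same for the moment, N m; "opening": finger opening in m.
Only numpy, scipy, OpenCV 4.12 (cv2) and the standard library are available. Lean on these libraries where they do the work, as an engineer would, in place of code of your own. Each camera call takes 0.05 s, during which the arm holds its last target.

### The job

Finish packing the Advent wreath kit: put the jar of red berries upright in the free corner of the cardboard box, and the yellow carton of pins, which lies flat on the bench, on its end in the gap between the candles, both right down on the bottom of the box. Lower them in rather than dropping them, leave the candles standing and the foam lying in the box as they are packed, and leave the other things on the bench where they are.

Things in the scene. Friction and masses are not known exactly. Their poses are not given: they have to be found in the camera images.
- kit_box: Cardboard kit box, open on top, does not move: outside 117 x 242 x 70 mm, walls and floor 5 mm; folded flaps add 4 mm to the outer sides. Origin: centre of its underside, on the bench; x across the short side, y along the long side, z up. Row at its -x side: four cream candles, the carton's gap in the middle. Row at +x: low green foam brick, then the jar's gap at the +y end.
- carton_gap (a point): Middle of the carton's gap, on the box's inner floor (5 mm above the bench); axes as the box's. The gap is 44 mm along x, between the box wall (top 70 mm above the bench) and the foam (top 65 mm above it), and 69 mm along y, between two candles (tops 135 mm above the bench), too close for fingers to pass between them and the carton.
- jar_gap (a point): Middle of the jar's gap in the box's corner, on its inner floor (5 mm above the bench); axes as the box's. 66 mm along x (between candles with tops 135 mm above the bench and the box wall), 69 mm along y (between the foam and the box wall, 65 and 70 mm above the bench).
- carton_center (a point): Centre of the yellow carton of pins, 110 x 64 x 40 mm (x along its 110 mm length, y across the 64 mm, z through the 40 mm), about 0.24 kg, rigid, red band near its -x end. It starts lying flat on the bench, its length running roughly left to right as the robot sees it (within 40 degrees). Stood on an end it stays up; either end may be up.
- berry_jar_center (a point): Centre (half-way up) of the straight-sided round jar of red berries with a brass lid: 62 mm diameter all the way up, 108 mm high with its lid, about 0.22 kg, standing on the bench; z is up along its axis.
- foam_center (a point): Centre of the green foam brick in the box, 62 x 162 x 60 mm, 0.05 kg, loose; axes as the box's.
- bead_jar_center (a point): Centre of the other jar, same size (62 mm diameter, 108 mm high), of whitish beads with a silver lid, standing on the bench. Not to be packed.
- wire_reel: Grey wire reel standing on the bench, 62 mm diameter, 60 mm high; origin at the centre of its underside. A bystander.
- mug: White mug, 80 mm diameter, 95 mm high, handle to its +y; origin at the centre of its underside. A bystander.
- secateurs: Red-handled secateurs lying on the bench, 210 mm long, 16 mm high; origin on the bench near the pivot, x towards the blades. A bystander.
- pliers: Orange-handled pliers lying on the bench, 190 mm long, 16 mm high; origin on the bench near the pivot, x towards the jaws. A bystander.
- candle1_center (a point): Centre (half-way up) of cream candle 1 of four standing in the box, 40 mm diameter, 130 mm high, 0.147 kg, loose; z is up along its axis. Candles 1 and 2 stand at the box's -y end, 3 and 4 at its +y end.
- candle2_center (a point): Centre (half-way up) of cream candle 2 of four standing in the box, 40 mm diameter, 130 mm high, 0.147 kg, loose; z is up along its axis. Candles 1 and 2 stand at the box's -y end, 3 and 4 at its +y end.
- candle3_center (a point): Centre (half-way up) of cream candle 3 of four standing in the box, 40 mm diameter, 130 mm high, 0.147 kg, loose; z is up along its axis. Candles 1 and 2 stand at the box's -y end, 3 and 4 at its +y end.
- candle4_center (a point): Centre (half-way up) of cream candle 4 of four standing in the box, 40 mm diameter, 130 mm high, 0.147 kg, loose; z is up along its axis. Candles 1 and 2 stand at the box's -y end, 3 and 4 at its +y end.
There are look-alikes about, which are no part of the job. What is shaped like the part that bears candle4_center but black is not meant.

How it is judged:
At the end, for the whole second after the job is handed in: The yellow carton (on either end) and the berry jar stand in the box, bottoms within 4 mm of its floor, within 6 degrees of upright and at rest; the four candles and the foam brick are still upright and flat in the box, within 6 degrees and 20 mm of how they were (x of carton_center in the frame of kit_box between -0.0535 and 0.0535 m and y of carton_center in the frame of kit_box between -0.116 and 0.116 m and z of carton_center in the frame of kit_box below 0.064 m and angle between the x axis of carton_center and the z axis of kit_box, either way round below 0.1 rad and x of berry_jar_center in the frame of kit_box between -0.0535 and 0.0535 m and y of berry_jar_center in the frame of kit_box between -0.116 and 0.116 m and z of berry_jar_center in the frame of kit_box below 0.063 m and angle between each of berry_jar_center, candle1_center, candle2_center, candle3_center, candle4_center, foam_center's own z axis and vertical below 0.1 rad and distance of each of candle1_center, candle2_center, candle3_center, candle4_center, foam_center from where it was at the start of the episode below 0.02 m and linear speed of each of carton, berry_jar below 0.02 m/s); the robot touches nothing.
It fails at once if a bystander on the bench (bead jar, wire reel, mug, secateurs, pliers) is pushed more than 30 mm from its place (distance of any of bead_jar_center, wire_reel, mug, secateurs, pliers from where it was at the start of the episode above 0.03 m).
It fails at once if the yellow carton is dropped into the box: over the box it falls free of the fingers faster than 0.65 m/s (a fall of some 20 mm) (linear speed of carton above 0.65 m/s and contact force between the fingers and carton below 0.05 N and horizontal distance between carton_center and kit_box below 0.13 m).
It fails at once if the berry jar is dropped into the box: over the box it falls free of the fingers faster than 0.65 m/s (a fall of some 20 mm) (linear speed of berry_jar above 0.65 m/s and contact force between the fingers and berry_jar below 0.05 N and horizontal distance between berry_jar_center and kit_box below 0.13 m).
It also fails if it takes over 72 s, if anything falls off the work surface, if the arm or the gripper's body presses on something with over 40 N, if the wrist force passes 120 N, or if a joint passes its speed limit or range.

## Working session

There is one attempt and no reset: what is moved stays moved. The work goes in short steps, Python scripts to look and compute and a tool call to move; the robot and the scene stay as the last step left them, time stands still between calls to the robot, and variables do not carry over. Pictures are saved under pics/ and viewed, and the job is handed in when it is done.

Besides the shell and the picture viewer there is one more tool, called after "Emit:" by a JSON object that holds its "fn" and its "kwargs", one argument or row to a line. send_rows: Moves the arm, as the interface text tells. Its arguments: {"type":"object","properties":{"motion":{"type":"array","items":{"type":"object","properties":{"hand":{"type":"number"},"slide":{"type":"array","items":{"type":"number"}},"spin":{"type":"number"}}}},"grip_force":{"type":"number"}},"required":["motion"]}

```bash
mkdir -p pics; ls; python3 - <<'E'
from cell import observe, vision, job
import cv2,pickle
print(observe())
for n in ("scene","top"):
    p=vision.read_camera(n); cv2.imwrite(f"pics/{n}0.png",p["pixels"]); 
    print({k:v for k,v in p.items() if k not in("pixels","range_z")})
    pickle.dump(p,open(f"{n}0.pkl","wb"))
E
```

```text
pics
{'time': 0.0, 'qpos': array([ 1.09201466e+00,  3.42723201e-01,  1.52498852e+00, -1.22135469e-05,
        1.27538457e+00, -1.46006647e-01]), 'qvel': array([ 3.09139750e-05, -1.34229876e-03, -6.86923305e-04, -2.30399751e-03,
        3.91396340e-04,  6.82787099e-04]), 'joint_efforts': array([-5.28622677e-04, -4.31251752e+01, -2.44213057e+01,  7.18204002e-02,
        5.62207494e-02, -1.15008074e-04]), 'tool_pos': array([0.17130427, 0.49585297, 0.22605465]), 'tool_rot': array([-1.70903586,  1.56929265, -2.04180732]), 'contact_force': array([-0.36599287,  0.42265056,  0.35565434]), 'torque': array([-0.04447459, -0.00931489,  0.03133882]), 'opening': 0.09184912463725729}
{'fx': 472.04236927222587, 'fy': 472.04236927222587, 'cx': 252.49504177729224, 'cy': 204.03655609943527, 'distortion': array([-0.05593451,  0.        ,  0.        ,  0.        ,  0.        ]), 'world_from_camera': array([[ 0.42333767,  0.74981958, -0.50848384,  1.23008306],
       [ 0.90590951, -0.35693824,  0.22786632, -0.37227177],
       [-0.0106387 , -0.55710474, -0.83037409,  1.20595039],
       [ 0.        ,  0.        ,  0.        ,  1.        ]]), 'shot': 1}
{'fx': 377.0825380367348, 'fy': 377.0825380367348, 'cx': 254.85572109569756, 'cy': 190.7071609268131, 'distortion': array([-0.12893934,  0.        ,  0.        ,  0.        ,  0.        ]), 'world_from_camera': array([[ 0.02418307, -0.98156543,  0.18959032,  0.36346648],
       [-0.99969545, -0.02281082,  0.00941708, -0.07283528],
       [-0.00491877, -0.18976031, -0.98181813,  1.07484138],
       [ 0.        ,  0.        ,  0.        ,  1.        ]]), 'shot': 2}
```

View pics/scene0.png

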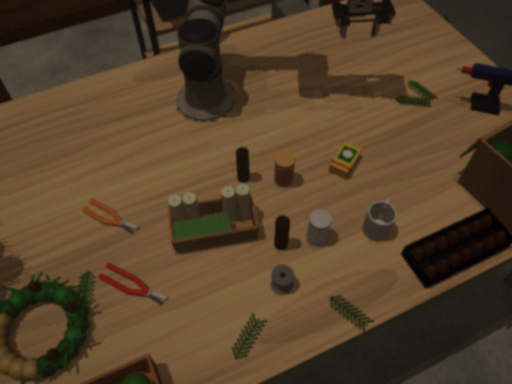

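View pics/top0.png

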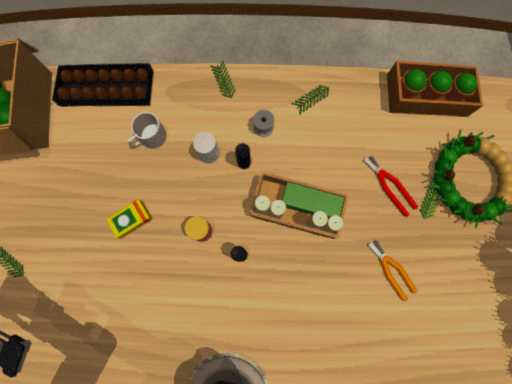

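```bash
cat > h.py <<'E'
from cell import observe, vision, job
import cv2,numpy as np,pickle
def K(p): return np.array([[p["fx"],0,p["cx"]],[0,p["fy"],p["cy"]],[0,0,1.]])
def cloud(p):
    h,w=p["range_z"].shape
    u,v=np.meshgrid(np.arange(w),np.arange(h))
    n=cv2.undistortPoints(np.stack([u,v],-1).reshape(-1,1,2).astype(float),K(p),p["distortion"]).reshape(h,w,2)
    z=p["range_z"][...,None]
    T=p["world_from_camera"]
    X=np.concatenate([n*z,z],-1)@T[:3,:3].T+T[:3,3]
    X[p["range_z"]==0]=np.nan
    return X
def proj(p,X):
    T=np.linalg.inv(p["world_from_camera"]); X=np.atleast_2d(X).astype(float)
    r,_=cv2.Rodrigues(T[:3,:3])
    return cv2.projectPoints(X,r,T[:3,3].copy(),K(p),p["distortion"])[0].reshape(-1,2)
def ray_at_z(p,uv,z):
    n=cv2.undistortPoints(np.array(uv,float).reshape(-1,1,2),K(p),p["distortion"]).reshape(-1,2)
    T=p["world_from_camera"]; d=np.c_[n,np.ones(len(n))]@T[:3,:3].T
    return T[:3,3]+d*((z-T[2,3])/d[:,2])[:,None]
def circ(P):
    A=np.c_[2*P,np.ones(len(P))]; s=np.linalg.lstsq(A,(P**2).sum(1),rcond=None)[0]
    return s[:2],np.sqrt(s[2]+s[0]**2+s[1]**2)
E
python3 - <<'E'
from h import *
for n in ("scene","top"):
    p=pickle.load(open(f"{n}0.pkl","rb")); p=vision.read_camera(n)
    X=cloud(p); 
    for t in ("kit_box","berry_jar_center","bead_jar_center","carton_center","candle1_center","foam_center","wire_reel","mug"):
        for d in vision.cut_out(p,t)[:7]:
            if d["conf"]<.3: continue
            Q=X[d["mask"]]; Q=Q[~np.isnan(Q).any(1)]
            zt=np.percentile(Q[:,2],95); tp=Q[Q[:,2]>zt-.008]
            print(n,t,round(d["conf"],2),np.round(d["uv"],0),d["mask"].sum(),"ztop",round(zt,4),"mean top",tp.mean(0).round(4), "mid", ((tp.max(0)+tp.min(0))/2).round(4))
    m=(np.abs(X[...,2])<.01); print(np.nanmedian(X[...,2][m]))
E
```

```text
scene kit_box 0.68 [216. 235.] 2039 ztop 0.0706 mean top [ 0.5482 -0.1902  0.0682] mid [ 0.5277 -0.1845  0.0715]
scene berry_jar_center 0.79 [282. 169.] 712 ztop 0.109 mean top [0.4521 0.0847 0.1064] mid [0.4508 0.0862 0.1068]
scene bead_jar_center 0.91 [319. 225.] 692 ztop 0.1089 mean top [0.6818 0.0758 0.1062] mid [0.6809 0.0769 0.1066]
scene carton_center 0.79 [343. 163.] 687 ztop 0.0424 mean top [0.4818 0.2911 0.0389] mid [0.4802 0.2918 0.0407]
scene carton_center 0.4 [244. 203.] 442 ztop 0.1345 mean top [ 0.5178 -0.0837  0.1319] mid [ 0.5175 -0.084   0.1325]
scene candle1_center 0.7 [176. 209.] 362 ztop 0.1345 mean top [ 0.4703 -0.268   0.1318] mid [ 0.4693 -0.268   0.1327]
scene foam_center 0.62 [205. 226.] 971 ztop 0.0678 mean top [ 0.5357 -0.221   0.064 ] mid [ 0.5348 -0.2207  0.0651]
scene wire_reel 0.7 [282. 278.] 567 ztop 0.0637 mean top [ 0.7672 -0.0821  0.0602] mid [ 0.7668 -0.0812  0.062 ]
scene mug 0.56 [375. 221.] 919 ztop 0.0943 mean top [0.732  0.2436 0.0922] mid [0.7314 0.2479 0.0932]
-0.0007666767084264503
top kit_box 0.6 [279. 199.] 1854 ztop 0.0728 mean top [ 0.
[... 604 characters left out ...]
0.2917 0.0403]
top candle1_center 0.61 [335. 229.] 275 ztop 0.1367 mean top [ 0.468  -0.2678  0.1339] mid [ 0.4684 -0.2686  0.1357]
top foam_center 0.83 [309. 200.] 1374 ztop 0.0686 mean top [ 0.5383 -0.2194  0.0656] mid [ 0.5396 -0.2223  0.0665]
top foam_center 0.33 [258. 122.] 437 ztop 0.0631 mean top [ 0.7659 -0.0805  0.0603] mid [ 0.7657 -0.0799  0.0608]
top wire_reel 0.97 [260. 121.] 452 ztop 0.0632 mean top [ 0.7673 -0.0815  0.0603] mid [ 0.7673 -0.0813  0.0608]
top wire_reel 0.38 [148. 130.] 956 ztop 0.0956 mean top [0.7302 0.245  0.094 ] mid [0.7316 0.2458 0.0936]
top mug 0.78 [150. 130.] 989 ztop 0.0956 mean top [0.7305 0.2459 0.094 ] mid [0.7319 0.2458 0.0936]
0.0005469303732809072
```

```bash
python3 - <<'E'
from h import *
from scipy import ndimage
for n in ("scene","top"):
    p=pickle.load(open(f"{n}0.pkl","rb"));X=cloud(p);Z=X[...,2];b=p["pixels"].astype(int)
    big=cv2.resize(p["pixels"][130:260,90:380],None,fx=2.7,fy=2.7,interpolation=cv2.INTER_CUBIC); cv2.imwrite(f"pics/{n}_crop.png",np.clip(big*1.8,0,255).astype(np.uint8))
    reg=(X[...,0]>.4)&(X[...,0]<.62)&(X[...,1]>-.33)&(X[...,1]<-.02)
    L,k=ndimage.label(reg&(Z>.127)&(Z<.145))
    for i in range(1,k+1):
        Q=X[L==i]
        if len(Q)>20: print(n,"candle",Q.mean(0).round(4),((Q.max(0)+Q.min(0))/2).round(4),len(Q),(Q.max(0)-Q.min(0)).round(3))
    g=reg&(b[...,1]>b[...,2]*1.3)&(abs(Z-.065)<.006)
    (c,s,a)=cv2.minAreaRect(X[g][:,:2].astype(np.float32)*1000); print(n,"foam",c,s,a)
    r=reg&(Z>.0)&(Z<.08)&(Z>.055)
    (c,s,a)=cv2.minAreaRect(X[r][:,:2].astype(np.float32)*1000); print(n,"rim",c,s,a)
    regc=(abs(X[...,0]-.48)<.09)&(abs(X[...,1]-.292)<.09)&(Z>.032)&(Z<.05)
    (c,s,a)=cv2.minAreaRect(X[regc][:,:2].astype(np.float32)*1000); print(n,"carton",c,s,a, X[regc].mean(0))
    # red pixels on carton
    rd=regc&(b[...,2]>2*b[...,1]); print("red",X[rd].mean(0),rd.sum())
E
```

```text
scene candle [ 0.5169 -0.0835  0.132 ] [ 0.5166 -0.0841  0.1326] 140 [0.039 0.039 0.01 ]
scene candle [ 0.5062 -0.1236  0.1318] [ 0.5056 -0.1233  0.1332] 136 [0.041 0.039 0.012]
scene candle [ 0.4753 -0.2481  0.132 ] [ 0.4744 -0.2482  0.1341] 280 [0.049 0.078 0.014]
scene foam (534.6312255859375, -220.16458129882812) (156.009765625, 53.51424789428711) 74.62223052978516
scene rim (478.84429931640625, -170.48817443847656) (252.39671325683594, 222.81088256835938) 75.62852478027344
scene carton (478.1383972167969, 293.8721923828125) (65.61913299560547, 116.30258178710938) 33.527610778808594 [0.47955399 0.29300833 0.03834528]
red [0.49944839 0.2635616  0.03829224] 32
top candle [ 0.5099 -0.102   0.1339] [ 0.5105 -0.1018  0.1342] 389 [0.048 0.079 0.014]
top candle [ 0.4732 -0.2479  0.1339] [ 0.4732 -0.2484  0.1359] 402 [0.048 0.079 0.017]
top foam (536.5420532226562, -221.08450317382812) (161.21978759765625, 61.819236755371094) 75.91241455078125
top rim (524.153076171875, -183.51832580566406) (250.55343627929688, 125.27720642089844) 75.9516830444336
top carton (476.81622314453125, 293.5063781738281) (65.34175872802734, 112.03038787841797) 34.1010856628418 [0.4768205  0.29178546 0.0400615 ]
red [0.49734556 0.25990023 0.04027006] 82
```

```bash
ls pics
```

```text
scene0.png
scene_crop.png
top0.png
top_crop.png
```

View pics/top_crop.png

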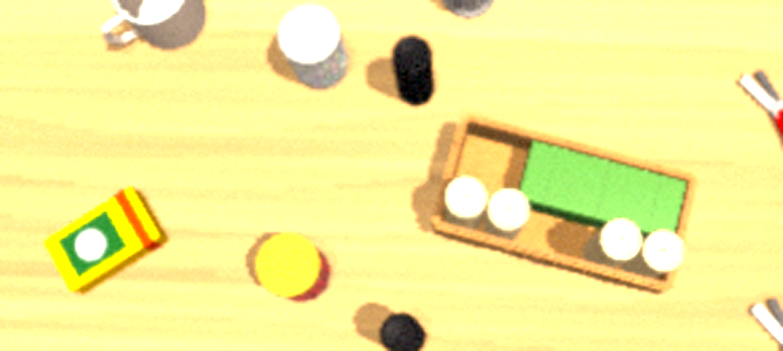

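View pics/scene_crop.png

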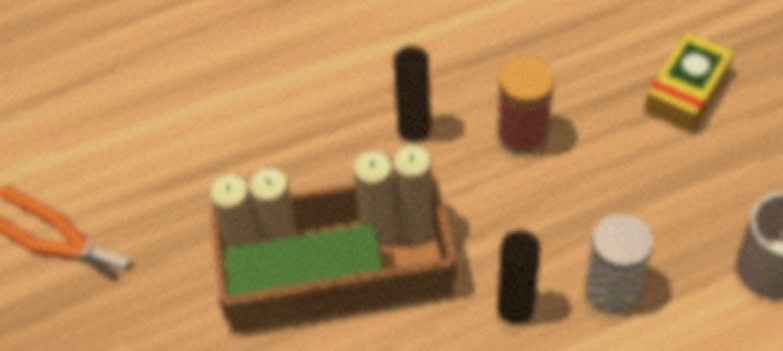

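```bash
cat >> h.py <<'E'
from scipy.spatial.transform import Rotation as Ro
def go(x,y,z,jaw=None):
    "print tool-frame shift to reach xyz, after spin so that jaw axis is at world angle jaw (rad, mod pi)"
    o=observe(); R=Ro.from_euler('xyz',o["tool_rot"]).as_matrix()
    a=np.arctan2(R[1,1],R[0,1]); print("t",round(o["time"],2),"pos",o["tool_pos"].round(4),"jaw deg",round(np.degrees(a),2),"toolx",R[:,0].round(4),"open",round(o["opening"],4),"F",o["contact_force"].round(1),"q6",o["qpos"][5].round(2))
    if jaw is not None:
        d=-(jaw-a); d=(d+np.pi/2)%np.pi-np.pi/2   # tool x down: +spin turns jaw clockwise seen from above
        R=R@Ro.from_rotvec([d,0,0]).as_matrix(); print("spin",d.round(4),"rows",abs(d)/.15)
    s=R.T@(np.array([x,y,z])-o["tool_pos"])*1000; print("slide mm",s.round(1))
E
python3 - <<'E'
from h import *
go(.4505,.0847,.20,np.radians(75.95))
p=pickle.load(open("top0.pkl","rb"));X=cloud(p)
for u,v in((243,150),(243,163),(239,250),(239,257)): print(np.nanmax(X[v-2:v+3,u-2:u+3].reshape(-1,3),0),X[v,u])
E
```

```text
t 1.0 pos [0.1715 0.4962 0.2267] jaw deg 70.93 toolx [ 1.e-04  1.e-04 -1.e+00] open 0.0919 F [ 0.2  0.6 -1.1] q6 -0.15
spin -0.0876 rows 0.5841273800337159
slide mm [  26.7 -331.5  370.5]
[ 0.66017595 -0.02480291  0.13350726] [ 0.65375517 -0.03015664  0.12893522]
[ 0.63714364 -0.02191354  0.09122443] [ 0.63538296 -0.028506    0.06670437]
[ 0.40003793 -0.02273841  0.12971137] [ 0.39508142 -0.02779961  0.12573221]
[ 0.38276341 -0.0231199   0.13156664] [ 0.37768303 -0.02851192  0.1296987 ]
```

Emit:
{"fn": "send_rows", "kwargs": {
  "motion": [
    {"hand":1,"slide":[0,0,0],"spin":-0.088},
    {"hand":1,"slide":[0,-33,37],"spin":0},
    {"hand":1,"slide":[0,-33,37],"spin":0},
    {"hand":1,"slide":[0,-33,37],"spin":0},
    {"hand":1,"slide":[0,-33,37],"spin":0},
    {"hand":1,"slide":[0,-33,37],"spin":0},
    {"hand":1,"slide":[0,-33,37],"spin":0},
    {"hand":1,"slide":[0,-33,37],"spin":0}
  ],
  "grip_force": 20
}}

```text
time: 1.8
tool_pos: [0.3694, 0.2097, 0.2265]
tool_rot: [1.135, 1.566, 0.907]
contact_force: [1.8, 1.1, 0.5]
opening: 0.0917
```

```bash
python3 -c "
from h import *
go(.4505,.0847,.16,np.radians(75.95))"
```

```text
t 1.8 pos [0.3694 0.2097 0.2265] jaw deg 76.9 toolx [ 0.003   0.0038 -1.    ] open 0.0917 F [1.8 1.1 0.5] q6 -1.01
spin 0.0166 rows 0.11038479682606481
slide mm [  66.3 -101.9  108.9]
```

Emit:
{"fn": "send_rows", "kwargs": {
  "motion": [
    {"hand":1,"slide":[0,-32,35],"spin":0.0},
    {"hand":1,"slide":[0,-32,35],"spin":0},
    {"hand":1,"slide":[0,-20,22],"spin":0},
    {"hand":1,"slide":[0,-8,10],"spin":0},
    {"hand":1,"slide":[0,0,0],"spin":0}
  ]
}}

```text
time: 2.3
tool_pos: [0.4531, 0.087, 0.2271]
tool_rot: [0.748, 1.564, 0.511]
contact_force: [0.0, 0.3, 0.3]
opening: 0.0921
```

```bash
python3 -c "
from h import *
go(.4505,.0847,.078,np.radians(75.95))"
```

```text
t 2.3 pos [0.4531 0.087  0.2271] jaw deg 76.43 toolx [ 0.0063  0.0035 -1.    ] open 0.0921 F [0.  0.3 0.3] q6 -1.31
spin 0.0084 rows 0.05618642459279381
slide mm [149.   -3.6  -2.8]
```

Emit:
{"fn": "send_rows", "kwargs": {
  "motion": [
    {"hand":1,"slide":[0,-4,-3],"spin":0.008},
    {"hand":1,"slide":[45,0,0],"spin":0},
    {"hand":1,"slide":[45,0,0],"spin":0},
    {"hand":1,"slide":[35,0,0],"spin":0},
    {"hand":1,"slide":[20,0,0],"spin":0},
    {"hand":1,"slide":[4,0,0],"spin":0},
    {"hand":1,"slide":[0,0,0],"spin":0}
  ]
}}

```text
time: 3.0
tool_pos: [0.4457, 0.0926, 0.0763]
tool_rot: [0.758, 1.559, 0.522]
contact_force: [0.6, -0.3, 0.5]
opening: 0.0919
```

```bash
python3 -c "
from h import *
go(.4505,.0847,.078,np.radians(75.95))"
```

```text
t 3.0 pos [0.4457 0.0926 0.0763] jaw deg 76.46 toolx [ 0.01    0.0057 -0.9999] open 0.0919 F [ 0.6 -0.3  0.5] q6 -1.31
spin 0.0088 rows 0.0589955582862034
slide mm [-1.7 -6.4  6.6]
```

Emit:
{"fn": "send_rows", "kwargs": {
  "motion": [
    {"hand":1,"slide":[0,-6,6.5],"spin":0.009},
    {"hand":1,"slide":[0,0,0],"spin":0}
  ]
}}

```text
time: 3.2
tool_pos: [0.4517, 0.0858, 0.0785]
tool_rot: [0.656, 1.556, 0.412]
contact_force: [0.1, 0.1, 0.8]
opening: 0.092
```

```bash
python3 -c "
from h import *
go(.4505,.0847,.078,np.radians(75.95))"
```

```text
t 3.2 pos [0.4517 0.0858 0.0785] jaw deg 76.02 toolx [ 0.0135  0.0059 -0.9999] open 0.092 F [0.1 0.1 0.8] q6 -1.32
spin 0.0012 rows 0.008307555439664624
slide mm [ 0.5 -1.4 -0.9]
```

Emit:
{"fn": "send_rows", "kwargs": {
  "motion": [
    {"hand":-1,"slide":[0,0,0],"spin":0},
    {"hand":-1,"slide":[0,0,0],"spin":0},
    {"hand":-1,"slide":[0,0,0],"spin":0},
    {"hand":-1,"slide":[0,0,0],"spin":0},
    {"hand":-1,"slide":[0,0,0],"spin":0}
  ],
  "grip_force": 20
}}

```text
time: 3.7
tool_pos: [0.4535, 0.0855, 0.0812]
tool_rot: [0.553, 1.551, 0.308]
contact_force: [0.7, 0.6, -1.3]
opening: 0.0618
```

```bash
python3 -c "
from h import *
go(.4505,.0847,.078,np.radians(75.95))"
```

```text
t 3.7 pos [0.4535 0.0855 0.0812] jaw deg 75.95 toolx [ 0.0192  0.0061 -0.9998] open 0.0618 F [ 0.7  0.6 -1.3] q6 -1.31
spin 0.0001 rows 0.0005159066263201358
slide mm [ 3.1 -1.5 -2.8]
```

Emit:
{"fn": "send_rows", "kwargs": {
  "motion": [
    {"hand":-1,"slide":[-50,0,0],"spin":0}
  ]
}}

```text
time: 3.8
tool_pos: [0.4485, 0.085, 0.1263]
tool_rot: [1.096, 1.563, 0.85]
contact_force: [0.9, -0.2, -2.6]
opening: 0.0619
```

```bash
python3 -c "
from h import *
o=observe();print(o)
go(.4505,.0847,.078,np.radians(75.95))"
```

```text
{'time': 3.8, 'qpos': array([ 0.01505354,  0.33181786,  1.85433256,  0.00712533,  0.95021026,
       -1.31434308]), 'qvel': array([-0.00627756, -0.87410559, -0.63690712, -0.00853078,  1.42755556,
        0.00847949]), 'joint_efforts': array([ 2.01001628e-01, -3.41950178e+01, -1.76150215e+01,  3.62412364e-02,
       -2.79439241e+00, -1.33867699e-02]), 'tool_pos': array([0.44846769, 0.08500422, 0.12632269]), 'tool_rot': array([1.0960084 , 1.56297962, 0.85048039]), 'contact_force': array([ 0.90177128, -0.19936286, -2.6203121 ]), 'torque': array([-0.05367691, -0.03561216, -0.01218933]), 'opening': 0.0619227163891476}
t 3.8 pos [0.4485 0.085  0.1263] jaw deg 75.93 toolx [ 0.0052  0.0059 -1.    ] open 0.0619 F [ 0.9 -0.2 -2.6] q6 -1.31
spin -0.0003 rows 0.001978900526249383
slide mm [48.3 -0.1  1.9]
```

Emit:
{"fn": "send_rows", "kwargs": {
  "motion": [
    {"hand":-1,"slide":[-50,0,0],"spin":0}
  ]
}}

```text
time: 3.9
tool_pos: [0.447, 0.0847, 0.1764]
tool_rot: [1.694, 1.565, 1.449]
contact_force: [1.3, 0.7, -2.8]
opening: 0.0617
```

```bash
python3 -c "
from h import *
o=observe();print(o)
go(.4505,.0847,.078,np.radians(75.95))
vision.read_camera('top')
o=observe();print(o)
go(.4505,.0847,.078,np.radians(75.95))
"
```

```text
{'time': 3.9, 'qpos': array([ 0.01437235,  0.26569915,  1.7861403 ,  0.00656055,  1.08896464,
       -1.31388804]), 'qvel': array([-0.00909465, -0.61020819, -0.65391828, -0.00620845,  1.35956314,
        0.00390566]), 'joint_efforts': array([ 4.51463135e-01, -3.46013939e+01, -1.87655747e+01,  2.06460542e-02,
       -1.28568873e+00, -2.94486228e-03]), 'tool_pos': array([0.44700725, 0.08468226, 0.17639614]), 'tool_rot': array([1.69443413, 1.56492829, 1.44886031]), 'contact_force': array([ 1.29076304,  0.65033995, -2.84637638]), 'torque': array([-0.05176763, -0.12486179,  0.02099233]), 'opening': 0.06174098811054023}
t 3.9 pos [0.447  0.0847 0.1764] jaw deg 75.93 toolx [ 7.0e-04  5.8e-03 -1.0e+00] open 0.0617 F [ 1.3  0.7 -2.8] q6 -1.31
spin -0.0004 rows 0.0023811721219531754
slide mm [98.4  0.3  3.5]
{'time': 3.95, 'qpos': array([ 0.01462499,  0.25638107,  1.77544488,  0.00649698,  1.09702281,
       -1.31385809]), 'qvel': array([ 0.00282054,  0.03329781,  0.03413171,  0.00379762, -0.25663237,
       -0.00073449]), 'joint_efforts': array([-5.32988291e-01, -2.03262591e+01, -1.15836927e+01,  3.32963245e-02,
        1.69165777e-01,  6.84278875e-04]), 'tool_pos': array([0.45050798, 0.08483644, 0.18398653]), 'tool_rot': array([0.68551756, 1.55679463, 0.44027692]), 'contact_force': array([3.22563973, 1.48234826, 3.96440053]), 'torque': array([ 0.08186871, -0.24699387,  0.01594871]), 'opening': 0.06154700653251171}
t 3.95 pos [0.4505 0.0848 0.184 ] jaw deg 75.95 toolx [ 0.0127  0.006  -0.9999] open 0.0615 F [3.2 1.5 4. ] q6 -1.31
spin 0.0 rows 0.00017433008451768947
slide mm [106.   -1.1  -1.1]
```

Emit:
{"fn": "send_rows", "kwargs": {
  "motion": [
    {"hand":-1,"slide":[0,0,0],"spin":0}
  ]
}}

```text
time: 4.05
tool_pos: [0.4512, 0.0849, 0.1854]
tool_rot: [0.605, 1.554, 0.36]
contact_force: [-0.2, -0.4, -3.2]
opening: 0.0617
```

```bash
python3 -c "
from h import *
o=observe();print(o)
go(.4505,.0847,.078,np.radians(75.95))"
```

```text
{'time': 4.05, 'qpos': array([ 0.0146524 ,  0.25406595,  1.77418384,  0.00649272,  1.09727337,
       -1.31383916]), 'qvel': array([ 7.13164027e-04, -5.12728348e-02, -6.02518170e-02, -2.37398906e-04,
        1.05185887e-01,  9.93911571e-05]), 'joint_efforts': array([ 2.63723417e-02, -3.93948269e+01, -2.47465914e+01,  2.17849383e-02,
        1.04338580e-01,  6.24721033e-04]), 'tool_pos': array([0.45118013, 0.0848577 , 0.18544079]), 'tool_rot': array([0.6049046 , 1.55371155, 0.35968541]), 'contact_force': array([-0.23979879, -0.43349998, -3.2082218 ]), 'torque': array([-0.0024948 , -0.00532156,  0.04381868]), 'opening': 0.061728384782657963}
t 4.05 pos [0.4512 0.0849 0.1854] jaw deg 75.95 toolx [ 0.016   0.006  -0.9999] open 0.0617 F [-0.2 -0.4 -3.2] q6 -1.31
spin 0.0001 rows 0.00045225644894693795
slide mm [107.4  -1.4  -2.1]
```

Emit:
{"fn": "send_rows", "kwargs": {
  "motion": [
    {"hand":-1,"slide":[0,0,0],"spin":0},
    {"hand":-1,"slide":[0,0,0],"spin":0},
    {"hand":-1,"slide":[0,0,0],"spin":0},
    {"hand":-1,"slide":[0,0,0],"spin":0}
  ]
}}

```text
time: 4.45
tool_pos: [0.4488, 0.0848, 0.1815]
tool_rot: [0.845, 1.56, 0.6]
contact_force: [0.4, -0.4, -2.6]
opening: 0.0618
```

```bash
python3 -c "
from h import *
print(observe()['qpos'])
go(.4505,.0847,.078,np.radians(75.95))"
```

```text
[ 0.01468844  0.25846287  1.7803262   0.00653288  1.09405603 -1.31384351]
t 4.45 pos [0.4488 0.0848 0.1815] jaw deg 75.95 toolx [ 0.0087  0.0059 -0.9999] open 0.0618 F [ 0.4 -0.4 -2.6] q6 -1.31
spin 0.0 rows 6.206655574825248e-05
slide mm [103.5  -0.5   1. ]
```

Emit:
{"fn": "send_rows", "kwargs": {
  "motion": [
    {"hand":-1,"slide":[-15,0,0],"spin":0},
    {"hand":-1,"slide":[-15,0,0],"spin":0},
    {"hand":-1,"slide":[-15,0,0],"spin":0},
    {"hand":-1,"slide":[-15,0,0],"spin":0}
  ]
}}

```text
time: 4.85
tool_pos: [0.4453, 0.0844, 0.2374]
tool_rot: [2.57, 1.563, 2.325]
contact_force: [0.3, 0.0, -2.8]
opening: 0.0616
```

```bash
python3 -c "
from h import *
print(observe()['qpos'])
go(.4505,.0847,.078,np.radians(75.95))
for i in range(4): vision.read_camera('top')
print(observe()['qpos'])
go(.4505,.0847,.078,np.radians(75.95))"
```

```text
[ 0.01371744  0.2033943   1.68643654  0.00608502  1.25705495 -1.31352824]
t 4.85 pos [0.4453 0.0844 0.2374] jaw deg 75.94 toolx [-0.0054  0.0057 -1.    ] open 0.0616 F [ 0.3  0.  -2.8] q6 -1.31
spin -0.0002 rows 0.0015942429243054335
slide mm [159.3   0.9   6. ]
[ 0.01374501  0.20344217  1.68775525  0.0061235   1.2545474  -1.31349823]
t 5.05 pos [0.4455 0.0844 0.2369] jaw deg 75.93 toolx [-0.0042  0.0058 -1.    ] open 0.0614 F [-0.9 -0.2 -2.8] q6 -1.31
spin -0.0003 rows 0.0017559624969868775
slide mm [158.9   0.8   5.7]
```

```bash
python3 -c "
from h import *
go(.5647,-.1098,.240,np.radians(75.95))
p=vision.read_camera('scene');cv2.imwrite('pics/s1.png',cv2.resize(np.clip(p['pixels'][60:260,180:400]*1.8,0,255).astype(np.uint8),None,fx=3,fy=3))
"
```

```text
t 5.05 pos [0.4455 0.0844 0.2369] jaw deg 75.93 toolx [-0.0042  0.0058 -1.    ] open 0.0614 F [-0.9 -0.2 -2.8] q6 -1.31
spin -0.0003 rows 0.0017559624969868775
slide mm [  -4.7 -159.4  162.8]
```

View pics/s1.png

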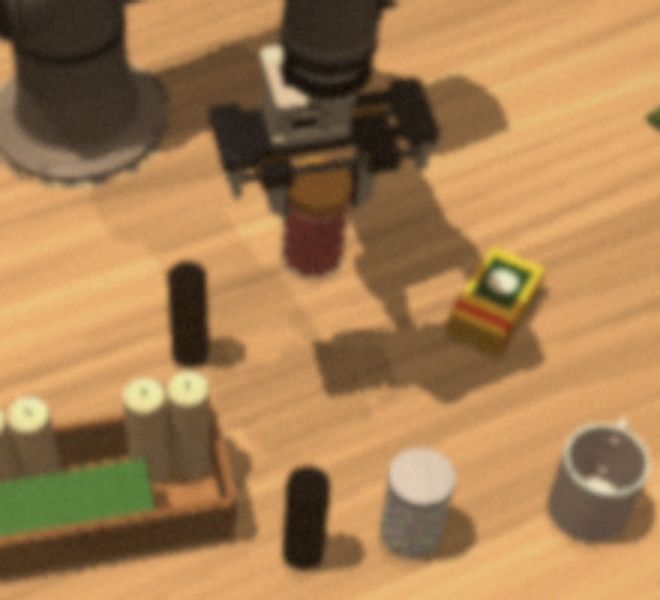

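Jar held upright between the fingers; the gripper is clear of everything. Moving toward the box's free corner, high.

Emit:
{"fn": "send_rows", "kwargs": {
  "motion": [
    {"hand":-1,"slide":[-4,-30,31],"spin":0},
    {"hand":-1,"slide":[-4,-30,31],"spin":0},
    {"hand":-1,"slide":[-3,-30,31],"spin":0},
    {"hand":-1,"slide":[-3,-30,31],"spin":0},
    {"hand":-1,"slide":[-2,-22,23],"spin":0},
    {"hand":-1,"slide":[-1,-8,8],"spin":0}
  ],
  "grip_force": 25
}}

```text
time: 5.7
tool_pos: [0.5598, -0.1028, 0.2434]
tool_rot: [2.885, 1.551, 2.645]
contact_force: [0.5, 0.7, -3.6]
opening: 0.0616
```

```bash
cat >> h.py <<'E'
def jarfit(p,hue=None):
    "red jar body: fit vertical-cylinder axis from red points, r=.031"
    from scipy.optimize import least_squares
    X=cloud(p); b=p["pixels"].astype(int)
    o=observe()["tool_pos"]
    m=(b[...,2]>1.9*b[...,1])&(b[...,2]>1.3*b[...,0])&(np.hypot(X[...,0]-o[0],X[...,1]-o[1])<.06)&(X[...,2]>.03)&(abs(X[...,2]-o[2])<.13)
    m=cv2.erode(m.astype(np.uint8),np.ones((3,3)))>0
    Q=X[m]
    r=least_squares(lambda s:np.hypot(Q[:,0]-s[0],Q[:,1]-s[1])-.031,o[:2],loss="soft_l1",f_scale=.002)
    return r.x,len(Q),Q[:,2].min(),Q[:,2].max(),np.abs(r.fun).mean()
E
python3 -c "
from h import *
for n in ('scene','top'):
  p=vision.read_camera(n);cv2.imwrite(f'pics/{n}2.png',cv2.resize(np.clip(p['pixels'][90:290,150:370]*1.8,0,255).astype(np.uint8),None,fx=3,fy=3))
  try: print(n,jarfit(p))
  except Exception as e: print(e)
  pickle.dump(p,open(n+'2.pkl','wb'))
go(.5647,-.1098,.240,np.radians(75.95))
"
```

```text
scene (array([ 0.55428085, -0.10219506]), 96, np.float64(0.18545782948062617), np.float64(0.24513620819498572), np.float64(0.0012574032928933526))
top (array([ 0.55603752, -0.10194634]), 64, np.float64(0.19900325229471905), np.float64(0.23967213708893587), np.float64(0.00040132730348480016))
t 5.8 pos [ 0.559  -0.1014  0.2433] jaw deg 76.25 toolx [-0.0185  0.0103 -0.9998] open 0.0614 F [-0.1  0.5 -2.6] q6 -1.65
spin 0.0053 rows 0.03534954556242198
slide mm [ 3.1 -6.8  7.6]
```

View pics/scene2.png

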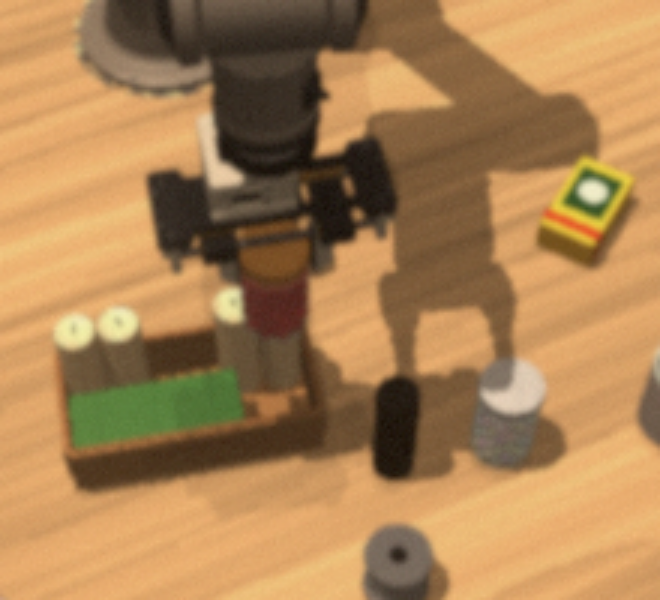

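View pics/top2.png

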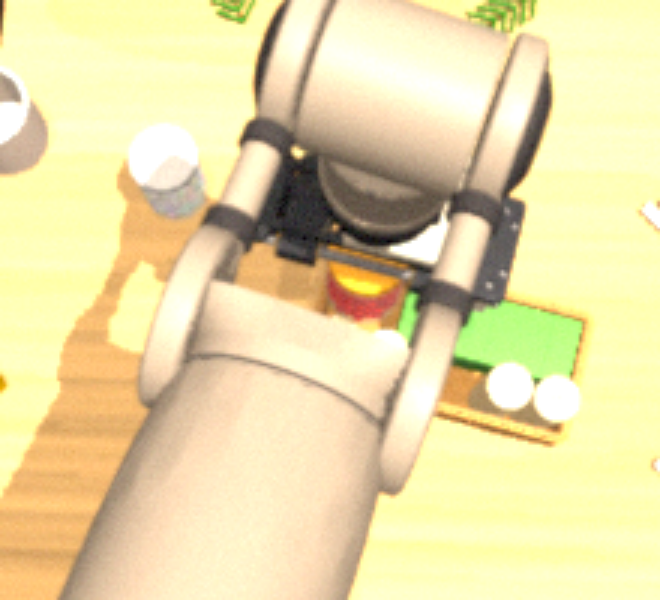

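```bash
python3 -c "
from h import *
go(.568,-.1093,.228,np.radians(75.95))"
```

```text
t 5.8 pos [ 0.559  -0.1014  0.2433] jaw deg 76.25 toolx [-0.0185  0.0103 -0.9998] open 0.0614 F [-0.1  0.5 -2.6] q6 -1.65
spin 0.0053 rows 0.03534954556242198
slide mm [15.1 -5.5 11. ]
```

Emit:
{"fn": "send_rows", "kwargs": {
  "motion": [
    {"hand":-1,"slide":[15,-5.5,11],"spin":0.005},
    {"hand":-1,"slide":[0,0,0],"spin":0}
  ]
}}

```text
time: 6.0
tool_pos: [0.5669, -0.1073, 0.2264]
tool_rot: [2.864, 1.546, 2.619]
contact_force: [-1.0, -0.0, -3.6]
opening: 0.0614
```

```bash
python3 -c "
from h import *
for n in ('scene','top'):
  p=vision.read_camera(n)
  print(n,jarfit(p))
go(.568,-.1093,.15,np.radians(75.95))
"
```

```text
scene (array([ 0.56100605, -0.10628209]), 124, np.float64(0.1715003169891145), np.float64(0.22529295483235023), np.float64(0.0012415072375695543))
top (array([ 0.56316287, -0.10557972]), 31, np.float64(0.18603013180458683), np.float64(0.22441606792763746), np.float64(0.0002770880406865084))
t 6.1 pos [ 0.5673 -0.1066  0.229 ] jaw deg 76.06 toolx [-0.0182  0.0117 -0.9998] open 0.0615 F [ 0.1  1.  -2.9] q6 -1.65
spin 0.002 rows 0.013215832610011802
slide mm [78.9 -3.   2.9]
```

```bash
python3 -c "
from h import *
go(.5696,-.1107,.205,np.radians(75.95))
"
```

```text
t 6.1 pos [ 0.5673 -0.1066  0.229 ] jaw deg 76.06 toolx [-0.0182  0.0117 -0.9998] open 0.0615 F [ 0.1  1.  -2.9] q6 -1.65
spin 0.002 rows 0.013215832610011802
slide mm [23.9 -3.6  3.7]
```

Emit:
{"fn": "send_rows", "kwargs": {
  "motion": [
    {"hand":-1,"slide":[0,-3.6,3.7],"spin":0.002},
    {"hand":-1,"slide":[12,0,0],"spin":0},
    {"hand":-1,"slide":[12,0,0],"spin":0}
  ]
}}

```text
time: 6.4
tool_pos: [0.5702, -0.1091, 0.207]
tool_rot: [2.706, 1.554, 2.463]
contact_force: [0.3, 0.4, -3.0]
opening: 0.0618
```

```bash
python3 -c "
from h import *
for n in ('scene','top'):
  p=vision.read_camera(n);cv2.imwrite(f'pics/{n}3.png',cv2.resize(np.clip(p['pixels'][130:270,150:370]*1.8,0,255).astype(np.uint8),None,fx=3.5,fy=3.5))
  print(n,jarfit(p))
go(.5696,-.1107,.205,np.radians(75.95))
"
```

```text
scene (array([ 0.5647295 , -0.10827567]), 155, np.float64(0.15189109683896151), np.float64(0.209373880890667), np.float64(0.0011382066840476476))
top (array([ 0.5663637 , -0.10795896]), 5, np.float64(0.18543491268140844), np.float64(0.19573878700048908), np.float64(0.0002603548298096163))
t 6.5 pos [ 0.5692 -0.1089  0.2054] jaw deg 76.08 toolx [-0.0169  0.0116 -0.9998] open 0.0615 F [-0.8  0.6 -3.5] q6 -1.65
spin 0.0023 rows 0.015032973226179655
slide mm [ 0.4 -1.6  0.9]
```

View pics/scene3.png

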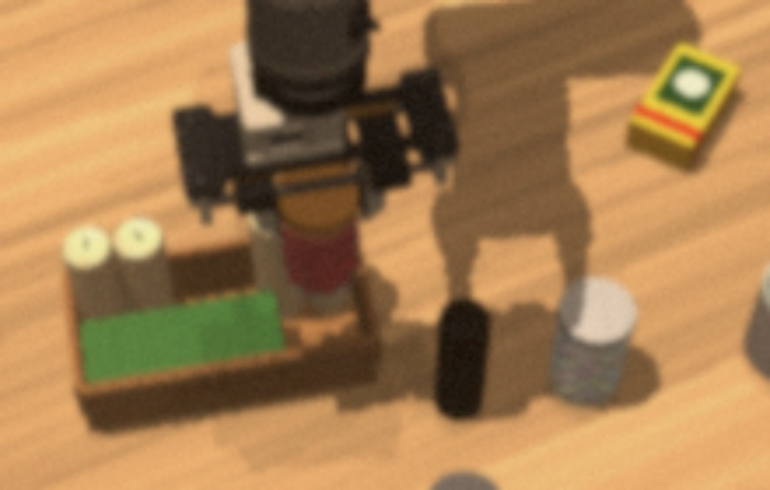

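View pics/top3.png

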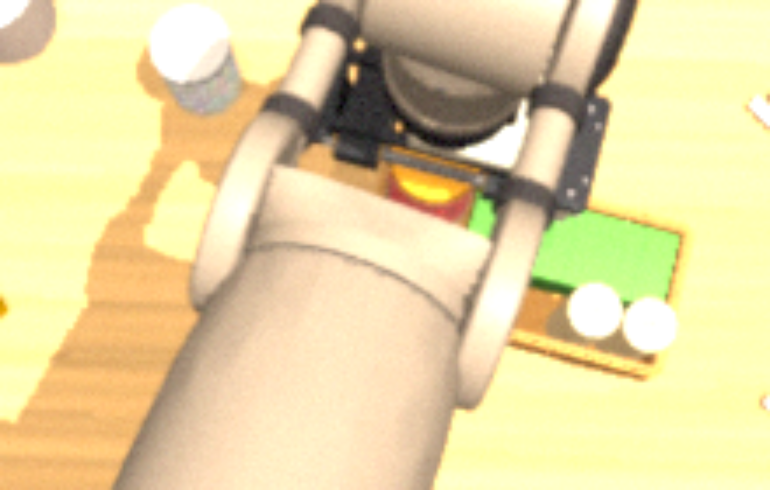

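```bash
python3 -c "
from h import *
go(.5685,-.1108,.145,np.radians(75.95))
"
```

```text
t 6.5 pos [ 0.5692 -0.1089  0.2054] jaw deg 76.08 toolx [-0.0169  0.0116 -0.9998] open 0.0615 F [-0.8  0.6 -3.5] q6 -1.65
spin 0.0023 rows 0.015032973226179655
slide mm [60.4 -2.4  1. ]
```

Emit:
{"fn": "send_rows", "kwargs": {
  "motion": [
    {"hand":-1,"slide":[10,-2.2,0],"spin":0.002},
    {"hand":-1,"slide":[12,0,0.2],"spin":0},
    {"hand":-1,"slide":[12,-0.1,0.2],"spin":0},
    {"hand":-1,"slide":[12,-0.1,0.2],"spin":0},
    {"hand":-1,"slide":[8,0,0.2],"spin":0}
  ]
}}

```text
time: 7.0
tool_pos: [0.5683, -0.111, 0.1471]
tool_rot: [2.777, 1.551, 2.532]
contact_force: [-0.6, -0.1, -3.4]
opening: 0.0617
```

```bash
python3 -c "
from h import *
for n in ('scene','top'):
  p=vision.read_camera(n);cv2.imwrite(f'pics/{n}4.png',cv2.resize(np.clip(p['pixels'][130:270,150:370]*1.8,0,255).astype(np.uint8),None,fx=3.5,fy=3.5))
  try: print(n,jarfit(p))
  except Exception as e: print(e)
go(.5685,-.1108,.086,np.radians(75.95))
"
```

```text
scene (array([ 0.56282129, -0.10989249]), 111, np.float64(0.0946247256437911), np.float64(0.14824069567068143), np.float64(0.001242984880473636))
zero-size array to reduction operation minimum which has no identity
t 7.1 pos [ 0.5679 -0.1108  0.1469] jaw deg 75.95 toolx [-0.0181  0.012  -0.9998] open 0.0611 F [-0.1 -0.4 -2.5] q6 -1.66
spin -0.0001 rows 0.0003336324072951887
slide mm [60.9 -0.2  1.8]
```

View pics/scene4.png

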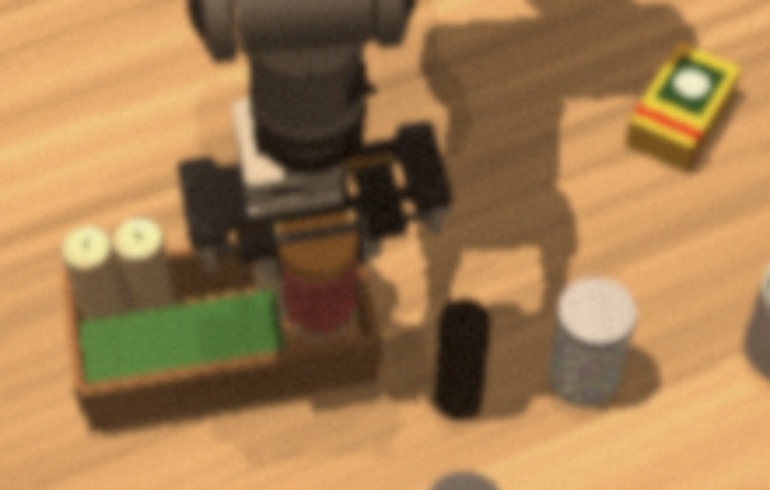

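Emit:
{"fn": "send_rows", "kwargs": {
  "motion": [
    {"hand":-1,"slide":[8,-0.3,1.1],"spin":0},
    {"hand":-1,"slide":[10,-0.1,0.2],"spin":0},
    {"hand":-1,"slide":[10,-0.1,0.2],"spin":0}
  ]
}}

```text
time: 7.4
tool_pos: [0.5704, -0.1119, 0.119]
tool_rot: [2.728, 1.554, 2.483]
contact_force: [0.1, -0.2, -3.1]
opening: 0.0615
```

```bash
python3 -c "
from h import *
p=vision.read_camera('scene');print(jarfit(p))
go(.5693,-.1111,.086,np.radians(75.95))
"
```

```text
(array([ 0.56549875, -0.1109616 ]), 74, np.float64(0.0764029328084539), np.float64(0.11898669054102617), np.float64(0.001204953133194982))
t 7.45 pos [ 0.5693 -0.1116  0.117 ] jaw deg 75.94 toolx [-0.0167  0.0115 -0.9998] open 0.062 F [-0.6  0.5 -3.7] q6 -1.66
spin -0.0001 rows 0.0006204309900873877
slide mm [31.   0.2  0.5]
```

Emit:
{"fn": "send_rows", "kwargs": {
  "motion": [
    {"hand":-1,"slide":[10,0,0.2],"spin":0},
    {"hand":-1,"slide":[9,0,0.2],"spin":0},
    {"hand":-1,"slide":[6,0,0.1],"spin":0}
  ]
}}

```text
time: 7.75
tool_pos: [0.5696, -0.1115, 0.0901]
tool_rot: [2.773, 1.551, 2.528]
contact_force: [-0.5, -0.7, -2.4]
opening: 0.0618
```

```bash
python3 -c "
from h import *
p=vision.read_camera('scene');print(jarfit(p))
go(.5693,-.1111,.086,np.radians(75.95))
"
```

```text
(array([ 0.56514715, -0.11014118]), 20, np.float64(0.06489305129332257), np.float64(0.08971595705595625), np.float64(0.0011755679081712346))
t 7.8 pos [ 0.569  -0.1112  0.0891] jaw deg 75.94 toolx [-0.0179  0.012  -0.9998] open 0.0619 F [-0.7  0.7 -3.4] q6 -1.66
spin -0.0001 rows 0.0005818869075883508
slide mm [3.1 0.2 0.4]
```

Emit:
{"fn": "send_rows", "kwargs": {
  "motion": [
    {"hand":-1,"slide":[3,0,0],"spin":0},
    {"hand":-1,"slide":[2,0,0],"spin":0}
  ]
}}

```text
time: 8.0
tool_pos: [0.5696, -0.1115, 0.087]
tool_rot: [2.778, 1.552, 2.533]
contact_force: [-6.6, 1.1, 20.5]
opening: 0.0616
```

```bash
python3 -c "
from h import *
go(.5693,-.1111,.086,np.radians(75.95))
"
```

```text
t 8.0 pos [ 0.5696 -0.1115  0.087 ] jaw deg 75.96 toolx [-0.0155  0.0108 -0.9998] open 0.0616 F [-6.6  1.1 20.5] q6 -1.66
spin 0.0002 rows 0.0013704820003246354
slide mm [ 1.   0.3 -0.4]
```

Emit:
{"fn": "send_rows", "kwargs": {
  "motion": [
    {"hand":0.6,"slide":[-0.5,0,0],"spin":0},
    {"hand":0.8,"slide":[0,0,0],"spin":0},
    {"hand":0.8,"slide":[0,0,0],"spin":0}
  ]
}}

```text
time: 8.3
tool_pos: [0.5712, -0.1121, 0.09]
tool_rot: [2.67, 1.557, 2.425]
contact_force: [-0.6, 0.4, 0.2]
opening: 0.0804
```

```bash
python3 -c "
from h import *
go(.5693,-.1111,.24,np.radians(75.95))
"
```

```text
t 8.3 pos [ 0.5712 -0.1121  0.09  ] jaw deg 75.97 toolx [-0.0104  0.009  -0.9999] open 0.0804 F [-0.6  0.4  0.2] q6 -1.66
spin 0.0003 rows 0.001960310676218195
slide mm [-149.9    1.4   -4. ]
```

Emit:
{"fn": "send_rows", "kwargs": {
  "motion": [
    {"hand":0.8,"slide":[-20,0,0],"spin":0},
    {"hand":0.8,"slide":[-40,0,0],"spin":0},
    {"hand":0.8,"slide":[-45,0,0],"spin":0},
    {"hand":0.8,"slide":[-45,0,0],"spin":0},
    {"hand":1,"slide":[-20,40,-20],"spin":0},
    {"hand":1,"slide":[0,45,-20],"spin":0},
    {"hand":1,"slide":[0,45,-20],"spin":0},
    {"hand":1,"slide":[0,45,-20],"spin":0}
  ]
}}

```text
time: 9.1
tool_pos: [0.5395, 0.0747, 0.2685]
tool_rot: [2.505, 1.558, 2.248]
contact_force: [0.3, 0.8, 0.4]
opening: 0.0919
```

```bash
python3 -c "
from h import *
go(.478,.293,.24,np.radians(-56))
for n in ('scene','top'):
  p=vision.read_camera(n);cv2.imwrite(f'pics/{n}5.png',cv2.resize(np.clip(p['pixels'][130:270,150:370]*1.8,0,255).astype(np.uint8),None,fx=3.5,fy=3.5))
  pickle.dump(p,open(n+'5.pkl','wb'))
"
```

```text
t 9.1 pos [0.5395 0.0747 0.2685] jaw deg 75.31 toolx [-0.0078  0.0096 -0.9999] open 0.0919 F [0.3 0.8 0.4] q6 -1.32
spin -0.8497 rows 5.664818942145118
slide mm [ 31.1 215.   71.1]
```

View pics/scene5.png

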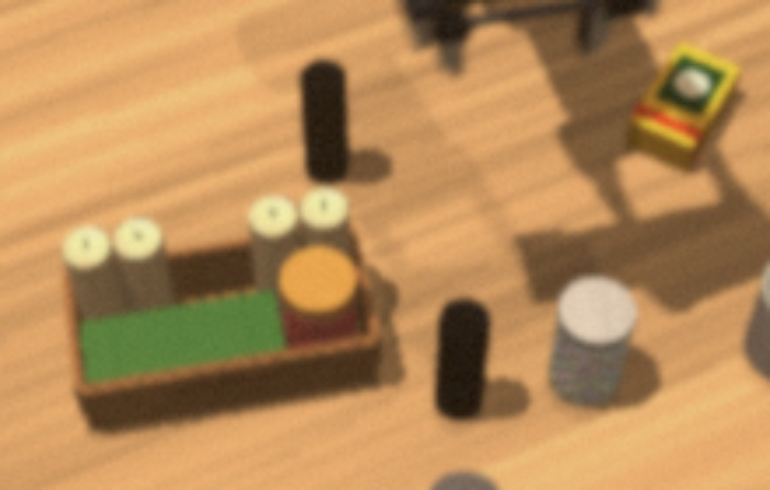

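View pics/top5.png

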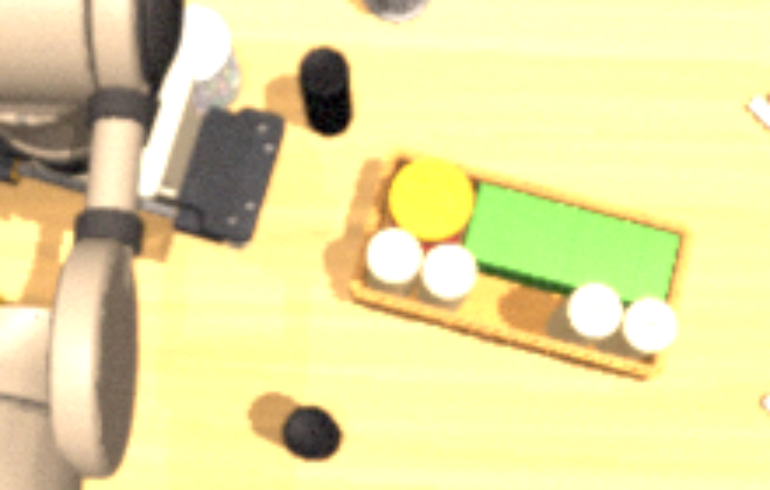

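```bash
python3 -c "
from h import *
go(.5021,.257,.12,np.radians(33.9))
"
```

```text
t 9.2 pos [0.5386 0.0787 0.2685] jaw deg 75.73 toolx [-0.0088  0.0116 -0.9999] open 0.092 F [ 0.2 -0.3 -0.7] q6 -1.33
spin 0.7301 rows 4.867323756989709
slide mm [ 150.8   69.3 -166.1]
```

Emit:
{"fn": "send_rows", "kwargs": {
  "motion": [
    {"hand":1,"slide":[20,0,0],"spin":0.147},
    {"hand":1,"slide":[20,0,0],"spin":0.147},
    {"hand":1,"slide":[20,0,0],"spin":0.147},
    {"hand":1,"slide":[20,0,0],"spin":0.147},
    {"hand":1,"slide":[20,0,0],"spin":0.147},
    {"hand":1,"slide":[0,18,-42],"spin":0},
    {"hand":1,"slide":[0,18,-42],"spin":0},
    {"hand":1,"slide":[0,18,-42],"spin":0}
  ],
  "grip_force": 6
}}

```text
time: 10.0
tool_pos: [0.5186, 0.2115, 0.1654]
tool_rot: [-3.084, 1.562, 2.185]
contact_force: [0.3, -0.5, -0.3]
opening: 0.0918
```

```bash
python3 -c "
from h import *
go(.5021,.257,.08,np.radians(33.9))
"
```

```text
t 10.0 pos [0.5186 0.2115 0.1654] jaw deg 31.88 toolx [-0.0053  0.0075 -1.    ] open 0.0918 F [ 0.3 -0.5 -0.3] q6 -0.31
spin -0.0353 rows 0.23525049259896402
slide mm [ 85.8  11.7 -46.2]
```

Emit:
{"fn": "send_rows", "kwargs": {
  "motion": [
    {"hand":1,"slide":[20,6,-23],"spin":-0.035},
    {"hand":1,"slide":[20,5,-19],"spin":0},
    {"hand":1,"slide":[20,0,0],"spin":0},
    {"hand":1,"slide":[10,0,0],"spin":0}
  ]
}}

```text
time: 10.4
tool_pos: [0.5054, 0.2596, 0.0948]
tool_rot: [2.556, 1.561, 1.584]
contact_force: [-0.2, 0.1, 0.5]
opening: 0.092
```

```bash
python3 -c "
from h import *
go(.5021,.257,.006,np.radians(33.9))
for n in ('scene','top'):
  p=vision.read_camera(n);cv2.imwrite(f'pics/{n}6.png',cv2.resize(np.clip(p['pixels'][90:250,70:400]*1.8,0,255).astype(np.uint8),None,fx=2.4,fy=2.4))
"
```

```text
t 10.4 pos [0.5054 0.2596 0.0948] jaw deg 34.32 toolx [-1.0e-04  9.8e-03 -1.0e+00] open 0.092 F [-0.2  0.1  0.5] q6 -0.27
spin 0.0074 rows 0.04908856208314975
slide mm [88.8 -4.6  1. ]
```

View pics/scene6.png

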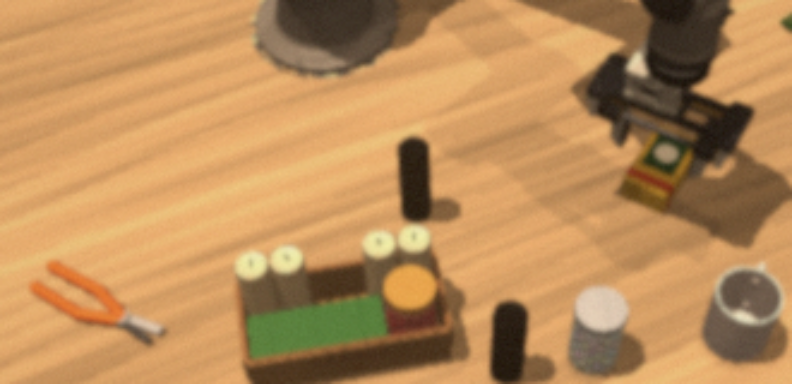

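Emit:
{"fn": "send_rows", "kwargs": {
  "motion": [
    {"hand":1,"slide":[20,-4,1],"spin":0.007},
    {"hand":1,"slide":[18,0,0],"spin":0},
    {"hand":1,"slide":[10,0,0],"spin":0}
  ]
}}

```text
time: 10.8
tool_pos: [0.5071, 0.2553, 0.0501]
tool_rot: [2.006, 1.557, 1.023]
contact_force: [0.1, 0.4, 0.1]
opening: 0.0915
```

```bash
python3 -c "
from h import *
go(.5021,.257,.006,np.radians(33.9))
"
```

```text
t 10.8 pos [0.5071 0.2553 0.0501] jaw deg 33.67 toolx [ 0.0074  0.0121 -0.9999] open 0.0915 F [0.1 0.4 0.1] q6 -0.27
spin -0.004 rows 0.026792822049118335
slide mm [44.1 -3.7 -3.9]
```

Emit:
{"fn": "send_rows", "kwargs": {
  "motion": [
    {"hand":1,"slide":[15,-4,-4],"spin":-0.004},
    {"hand":1,"slide":[15,0,-0.5],"spin":0},
    {"hand":1,"slide":[9,0,-0.5],"spin":0}
  ]
}}

```text
time: 11.1
tool_pos: [0.5045, 0.2566, 0.0124]
tool_rot: [1.808, 1.552, 0.826]
contact_force: [0.2, 0.1, -0.1]
opening: 0.0916
```

```bash
python3 -c "
from h import *
go(.5021,.257,.006,np.radians(33.9))
"
```

```text
t 11.1 pos [0.5045 0.2566 0.0124] jaw deg 33.74 toolx [ 0.0125  0.0136 -0.9998] open 0.0916 F [ 0.2  0.1 -0.1] q6 -0.27
spin -0.0029 rows 0.01902166842404481
slide mm [ 6.4 -1.9 -1.6]
```

Emit:
{"fn": "send_rows", "kwargs": {
  "motion": [
    {"hand":1,"slide":[8,-2,-1.5],"spin":0},
    {"hand":-1,"slide":[1,0,-0.2],"spin":0},
    {"hand":-1,"slide":[0.5,0,-0.2],"spin":0},
    {"hand":-1,"slide":[0.5,0,0],"spin":0},
    {"hand":-1,"slide":[0.5,0,0],"spin":0}
  ],
  "grip_force": 6
}}

```text
time: 11.6
tool_pos: [0.5034, 0.2569, 0.0028]
tool_rot: [1.746, 1.55, 0.763]
contact_force: [-0.6, -0.4, 1.3]
opening: 0.0645
```

```bash
python3 -c "
from h import *
go(.5021,.257,.006,np.radians(33.9))
"
```

```text
t 11.6 pos [0.5034 0.2569 0.0028] jaw deg 33.68 toolx [ 0.0149  0.0142 -0.9998] open 0.0645 F [-0.6 -0.4  1.3] q6 -0.27
spin -0.0039 rows 0.026152422172656863
slide mm [-3.2 -1.  -0.8]
```

Emit:
{"fn": "send_rows", "kwargs": {
  "motion": [
    {"hand":-1,"slide":[-20,0,-2],"spin":0},
    {"hand":-1,"slide":[-20,0,-4],"spin":0},
    {"hand":-1,"slide":[-20,0,-10],"spin":0}
  ]
}}

```text
time: 11.9
tool_pos: [0.4918, 0.268, 0.0617]
tool_rot: [1.919, 1.557, 0.935]
contact_force: [0.2, 0.5, -2.3]
opening: 0.0641
```

```bash
python3 -c "
from h import *
go(.5021,.257,.006,np.radians(33.9))
for n in ('scene','top'):
  p=vision.read_camera(n);cv2.imwrite(f'pics/{n}7.png',cv2.resize(np.clip(p['pixels'][90:250,70:400]*1.8,0,255).astype(np.uint8),None,fx=2.4,fy=2.4))
"
```

```text
t 11.9 pos [0.4918 0.268  0.0617] jaw deg 33.61 toolx [ 0.0085  0.0114 -0.9999] open 0.0641 F [ 0.2  0.5 -2.3] q6 -0.23
spin -0.0051 rows 0.03382487366166161
slide mm [55.7  1.6 15.1]
```

View pics/scene7.png

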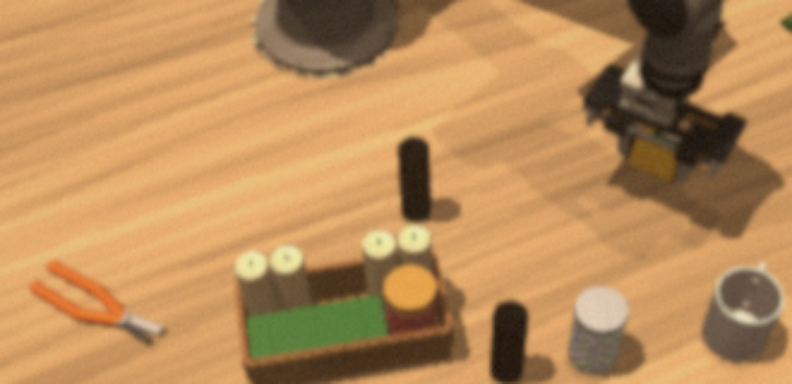

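View pics/top7.png

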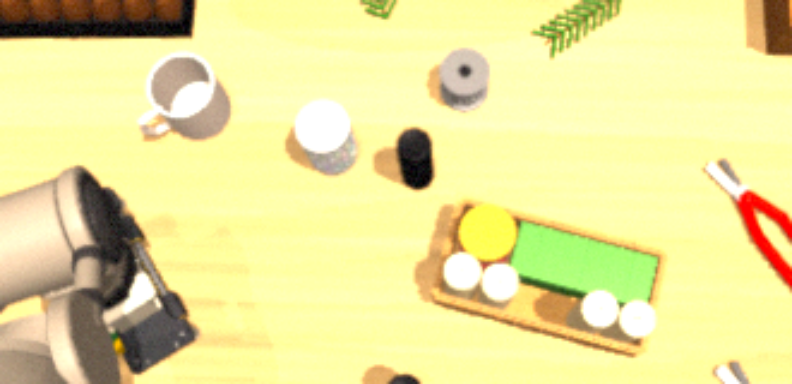

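```bash
cat >> h.py <<'E'
def yel(p,reg):
    X=cloud(p); b=p["pixels"].astype(int)
    m=(b[...,2]>1.6*b[...,0])&(b[...,1]>1.3*b[...,0])&(np.hypot(X[...,0]-reg[0],X[...,1]-reg[1])<reg[2])&(X[...,2]>.008)
    return m,X[m]
E
python3 -c "
from h import *
p=vision.read_camera('scene');o=observe()['tool_pos']
cv2.imwrite('pics/s8.png',cv2.resize(np.clip(p['pixels'][100:190,290:390]*1.8,0,255).astype(np.uint8),None,fx=6,fy=6,interpolation=cv2.INTER_CUBIC))
X=cloud(p)
Xs=X[152:168:3,330:354:4]
for r in Xs:
  print([tuple((v*1000).round().astype(int)) for v in r])
go(.5021,.257,.006)
"
```

```text
[(np.int64(466), np.int64(238), np.int64(77)), (np.int64(474), np.int64(247), np.int64(81)), (np.int64(481), np.int64(257), np.int64(83)), (np.int64(491), np.int64(264), np.int64(91)), (np.int64(498), np.int64(274), np.int64(93)), (np.int64(505), np.int64(283), np.int64(96))]
[(np.int64(423), np.int64(274), np.int64(-2)), (np.int64(479), np.int64(245), np.int64(73)), (np.int64(485), np.int64(255), np.int64(75)), (np.int64(492), np.int64(265), np.int64(77)), (np.int64(504), np.int64(270), np.int64(88)), (np.int64(510), np.int64(281), np.int64(88))]
[(np.int64(437), np.int64(266), np.int64(1)), (np.int64(486), np.int64(241), np.int64(68)), (np.int64(493), np.int64(251), np.int64(71)), (np.int64(501), np.int64(260), np.int64(74)), (np.int64(510), np.int64(269), np.int64(80)), (np.int64(516), np.int64(279), np.int64(81))]
[(np.int64(444), np.int64(262), np.int64(-4)), (np.int64(451), np.int64(273), np.int64(-2)), (np.int64(457), np.int64(285), np.int64(-3)), (np.int64(506), np.int64(258), np.int64(67)), (np.int64(513), np.int64(268), np.int64(70)), (np.int64(525), np.int64(274), np.int64(79))]
[(np.int64(458), np.int64(253), np.int64(0)), (np.int64(461), np.int64(267), np.int64(-4)), (np.int64(468), np.int64(278), np.int64(-2)), (np.int64(475), np.int64(289), np.int64(0)), (np.int64(478), np.int64(303), np.int64(-4)), (np.int64(527), np.int64(275), np.int64(66))]
[(np.int64(469), np.int64(247), np.int64(0)), (np.int64(474), np.int64(259), np.int64(-1)), (np.int64(479), np.int64(271), np.int64(-1)), (np.int64(483), np.int64(285), np.int64(-4)), (np.int64(492), np.int64(293), np.int64(2)), (np.int64(496), np.int64(306), np.int64(-1))]
t 12.05 pos [0.4935 0.269  0.0628] jaw deg 33.71 toolx [ 0.014   0.0132 -0.9998] open 0.0638 F [ 4.  -1.8  3.5] q6 -0.24
slide mm [56.7 -0.6 15. ]
```

View pics/s8.png

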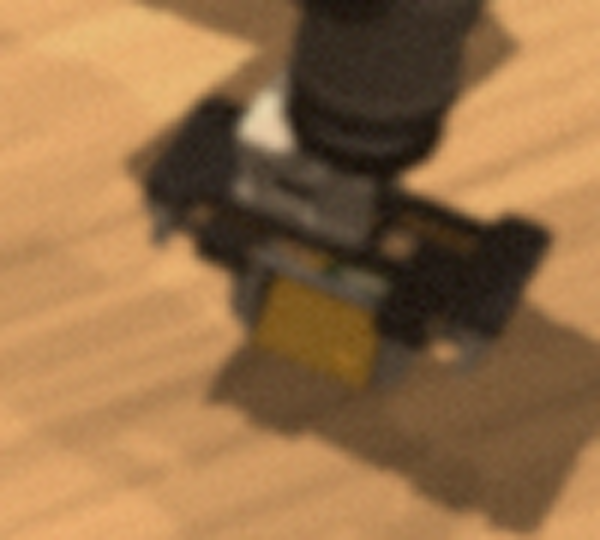

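Emit:
{"fn": "send_rows", "kwargs": {
  "motion": [
    {"hand":-1,"slide":[-20,0,-5],"spin":0},
    {"hand":-1,"slide":[-20,0,-5],"spin":0},
    {"hand":-1,"slide":[-10,0,0],"spin":0}
  ]
}}

```text
time: 12.35
tool_pos: [0.4854, 0.2749, 0.1092]
tool_rot: [1.944, 1.559, 0.962]
contact_force: [0.8, -0.3, -2.7]
opening: 0.0639
```

```bash
python3 -c "
from h import *
for i in range(3): p=vision.read_camera('scene')
cv2.imwrite('pics/s9.png',cv2.resize(np.clip(p['pixels'][90:190,290:400]*1.8,0,255).astype(np.uint8),None,fx=5,fy=5,interpolation=cv2.INTER_CUBIC))
go(.5021,.257,.006)
"
```

```text
t 12.5 pos [0.4856 0.2745 0.1086] jaw deg 33.67 toolx [ 0.0069  0.0096 -0.9999] open 0.0639 F [-0.8 -0.6 -2.3] q6 -0.22
slide mm [102.5   2.8  24.1]
```

View pics/s9.png

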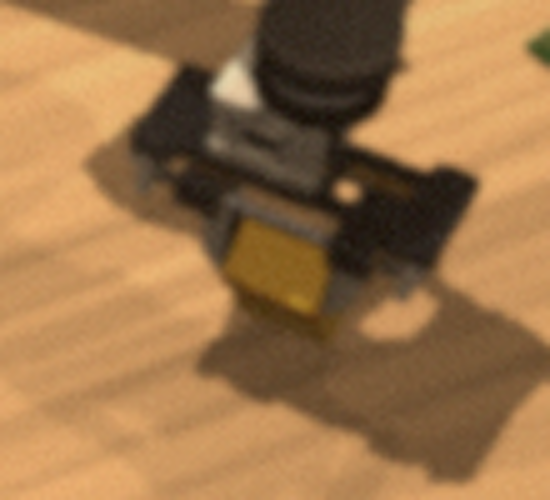

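```bash
cat >> h.py <<'E'
def plane(Q):
    c=Q.mean(0);n=np.linalg.svd(Q-c)[2][2];return c.round(4),n.round(3),np.abs((Q-c)@n).mean().round(4)
E
python3 -c "
from h import *
p=vision.read_camera('scene');X=cloud(p);b=p['pixels'].astype(int)
# crop coords ->/5 + (290,90)
def reg(pts):
  m=np.zeros((384,512),np.uint8);cv2.fillPoly(m,[np.array([[290+x/5,90+y/5] for x,y in pts]).round().astype(np.int32)],1);Q=X[m>0];return Q
Q=reg([(250,235),(315,255),(305,295),(242,275)]);print('top face',plane(Q))
Q=reg([(255,292),(325,315),(325,335),(260,310)]);print('low face',plane(Q),len(Q))
"

```

```text
top face (array([0.4895, 0.2702, 0.1279]), array([-0.32 ,  0.482, -0.815]), np.float64(0.0023))
low face (array([0.5013, 0.2795, 0.0917]), array([ 0.525, -0.664, -0.532]), np.float64(0.0011)) 71
```

Emit:
{"fn": "send_rows", "kwargs": {
  "motion": [
    {"hand":-1,"slide":[13,0,0],"spin":0},
    {"hand":-1,"slide":[11,0,0],"spin":0},
    {"hand":-1,"slide":[0,0,0],"spin":0}
  ],
  "grip_force": 3
}}

```text
time: 12.85
tool_pos: [0.4859, 0.2739, 0.0812]
tool_rot: [2.023, 1.561, 1.039]
contact_force: [0.4, 0.7, -1.3]
opening: 0.0639
```

```bash
python3 -c "
from h import *
for i in range(3): p=vision.read_camera('scene')
cv2.imwrite('pics/s10.png',cv2.resize(np.clip(p['pixels'][90:190,290:400]*1.8,0,255).astype(np.uint8),None,fx=5,fy=5,interpolation=cv2.INTER_CUBIC))
go(.5021,.257,.006)
"
```

```text
t 13.0 pos [0.4858 0.274  0.0824] jaw deg 33.62 toolx [ 0.0055  0.0091 -0.9999] open 0.0637 F [ 0.9  0.2 -2.3] q6 -0.22
slide mm [76.3  3.4 23.6]
```

View pics/s10.png

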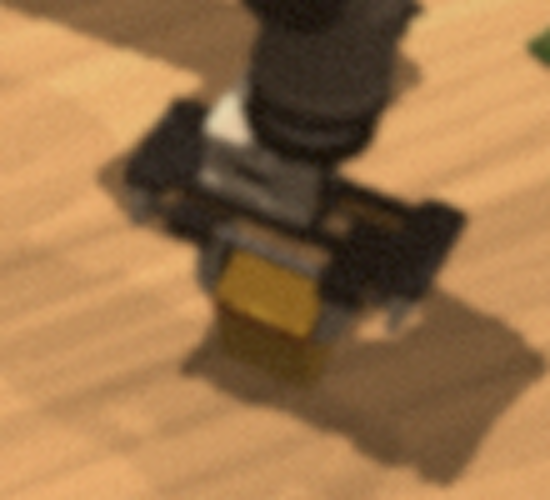

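```bash
python3 -c "
from h import *
p=vision.read_camera('scene');X=cloud(p);b=p['pixels'].astype(int)
def reg(pts):
  m=np.zeros((384,512),np.uint8);cv2.fillPoly(m,[np.array([[290+x/5,90+y/5] for x,y in pts]).round().astype(np.int32)],1);Q=X[m>0];return Q
Q=reg([(240,260),(312,285),(300,320),(230,300)]);print('top face',plane(Q),Q[:,2].max(),Q[:,2].min())
Q=reg([(230,325),(312,345),(310,375),(233,355)]);print('low face',plane(Q),Q[:,2].max(),Q[:,2].min(),len(Q))
go(.5,.3,.1)
"

```

```text
top face (array([0.491 , 0.2671, 0.1071]), array([-0.145,  0.29 , -0.946]), np.float64(0.0019)) 0.11495348095412927 0.09855612484213605
low face (array([0.4944, 0.2765, 0.0495]), array([ 0.534, -0.752, -0.388]), np.float64(0.001)) 0.09162297268052821 0.011493165493695612 116
t 13.05 pos [0.4859 0.2742 0.0826] jaw deg 33.63 toolx [ 0.0061  0.0092 -0.9999] open 0.0638 F [-0.2  0.5 -2.6] q6 -0.22
slide mm [-17.   26.2 -13.8]
```

Emit:
{"fn": "send_rows", "kwargs": {
  "motion": [
    {"hand":-1,"slide":[4,0,0],"spin":0},
    {"hand":-1,"slide":[0,0,-8],"spin":0},
    {"hand":-1,"slide":[-1,0,-8],"spin":0},
    {"hand":-1,"slide":[0,0,-8],"spin":0}
  ],
  "grip_force": 3
}}

```text
time: 13.45
tool_pos: [0.4726, 0.2949, 0.0808]
tool_rot: [1.854, 1.558, 0.869]
contact_force: [0.5, -0.4, -1.6]
opening: 0.0638
```

```bash
cat > ang.py <<'E'
from h import *
import sys
p=vision.read_camera('scene');X=cloud(p);b=p['pixels'].astype(int);o=observe()['tool_pos']
m,Q=yel(p,(o[0],o[1],.075)); m=cv2.erode(m.astype(np.uint8),np.ones((2,2)))>0
cv2.imwrite(sys.argv[1],cv2.resize(np.clip(p['pixels'][90:190,290:400]*1.8,0,255).astype(np.uint8),None,fx=5,fy=5,interpolation=cv2.INTER_CUBIC))
Q=X[m&(X[...,2]<.09)&(X[...,2]>.02)]; print("low",len(Q),plane(Q)) if len(Q)>20 else 0
go(.5,.3,.1)
E
python3 ang.py pics/s11.png
```

```text
low 259 (array([0.4859, 0.2875, 0.055 ]), array([ 0.644, -0.748, -0.16 ]), np.float64(0.0033))
t 13.5 pos [0.4719 0.296  0.0808] jaw deg 33.6 toolx [ 0.0076  0.01   -0.9999] open 0.0641 F [-0.9  1.3 -0.4] q6 -0.17
slide mm [-19.   25.8  12.2]
```

View pics/s11.png

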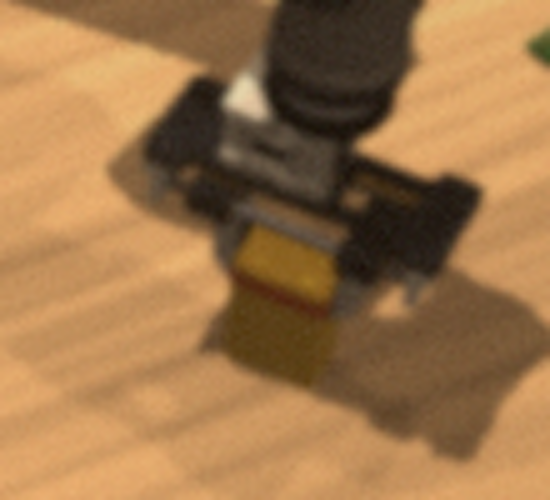

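Emit:
{"fn": "send_rows", "kwargs": {
  "motion": [
    {"hand":-1,"slide":[0,0,-8],"spin":0},
    {"hand":-1,"slide":[1,0,-6],"spin":0},
    {"hand":-1,"slide":[1.5,0,0],"spin":0}
  ]
}}

```text
time: 13.8
tool_pos: [0.4633, 0.3103, 0.0789]
tool_rot: [1.877, 1.556, 0.894]
contact_force: [1.2, 1.3, 4.7]
opening: 0.0644
```

```bash
python3 ang.py pics/s12.png
```

```text
low 299 (array([0.4788, 0.2988, 0.0567]), array([ 0.647, -0.761, -0.047]), np.float64(0.0036))
t 13.85 pos [0.4635 0.3101 0.0788] jaw deg 33.69 toolx [ 0.0092  0.0115 -0.9999] open 0.0641 F [0.6 0.8 2.8] q6 -0.14
slide mm [-21.   25.1  28.6]
```

View pics/s12.png

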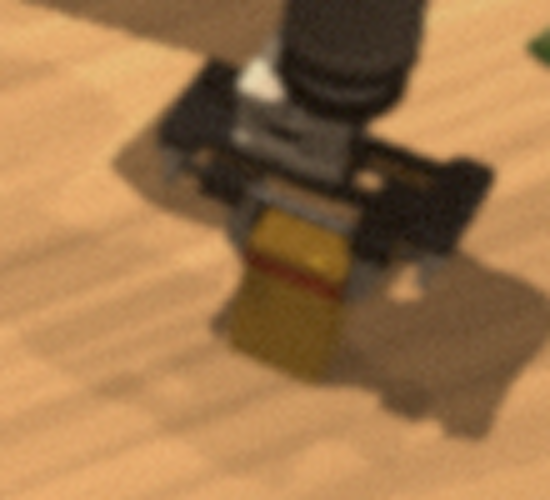

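Emit:
{"fn": "send_rows", "kwargs": {
  "motion": [
    {"hand":0.6,"slide":[0,0,0],"spin":0},
    {"hand":0.8,"slide":[0,0,0],"spin":0},
    {"hand":0.9,"slide":[0,0,0],"spin":0}
  ]
}}

```text
time: 14.15
tool_pos: [0.4636, 0.3096, 0.0786]
tool_rot: [1.865, 1.557, 0.882]
contact_force: [0.2, 0.2, 0.8]
opening: 0.0832
```

```bash
python3 ang.py pics/s13.png
```

```text
low 318 (array([0.478 , 0.3001, 0.0567]), array([ 0.623, -0.781,  0.042]), np.float64(0.0046))
t 14.2 pos [0.4635 0.3096 0.0785] jaw deg 33.68 toolx [ 0.0089  0.0109 -0.9999] open 0.0854 F [-0.6  0.7  0.4] q6 -0.14
slide mm [-21.2  25.3  28.1]
```

View pics/s13.png

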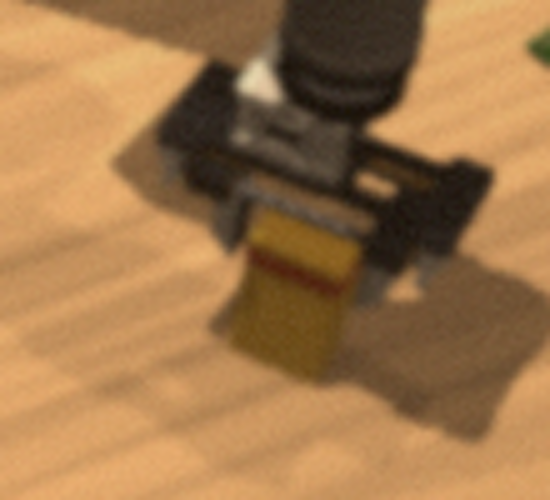

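Emit:
{"fn": "send_rows", "kwargs": {
  "motion": [
    {"hand":1,"slide":[-20,0,0],"spin":0},
    {"hand":1,"slide":[-40,0,0],"spin":0},
    {"hand":1,"slide":[-45,0,0],"spin":0},
    {"hand":1,"slide":[-10,-40,25],"spin":0},
    {"hand":1,"slide":[0,-40,25],"spin":0},
    {"hand":1,"slide":[0,-40,25],"spin":0},
    {"hand":1,"slide":[0,-40,25],"spin":0}
  ]
}}

```text
time: 14.9
tool_pos: [0.3855, 0.1336, 0.1947]
tool_rot: [1.674, 1.556, 0.695]
contact_force: [1.5, -1.5, 0.1]
opening: 0.0918
```

```bash
python3 -c "
from h import *
for n in ('scene','top'):
  p=vision.read_camera(n);cv2.imwrite(f'pics/{n}14.png',cv2.resize(np.clip(p['pixels'][90:290,60:360]*1.8,0,255).astype(np.uint8),None,fx=2.5,fy=2.5))
  X=cloud(p);m=(np.hypot(X[...,0]-.464,X[...,1]-.31)<.08)&(X[...,2]>.095)&(X[...,2]<.125)
  Q=X[m]; print(n,len(Q))
  if len(Q)>10: print(cv2.minAreaRect(Q[:,:2].astype(np.float32)*1000),Q.mean(0))
go(.464,.31,.2)
"
```

```text
scene 268
((465.56524658203125, 310.1385498046875), (63.97650146484375, 45.1595573425293), 32.54446792602539) [0.46771091 0.30811266 0.10652117]
top 206
((472.92022705078125, 315.67431640625), (41.66756820678711, 40.362579345703125), 36.03415298461914) [0.47683335 0.31417785 0.10897951]
t 15.0 pos [0.3837 0.1313 0.1944] jaw deg 33.63 toolx [ 0.0086  0.0083 -0.9999] open 0.0916 F [-1.2 -0.6  0.9] q6 -0.46
slide mm [  -3.5  165.8 -104.3]
```

View pics/top14.png

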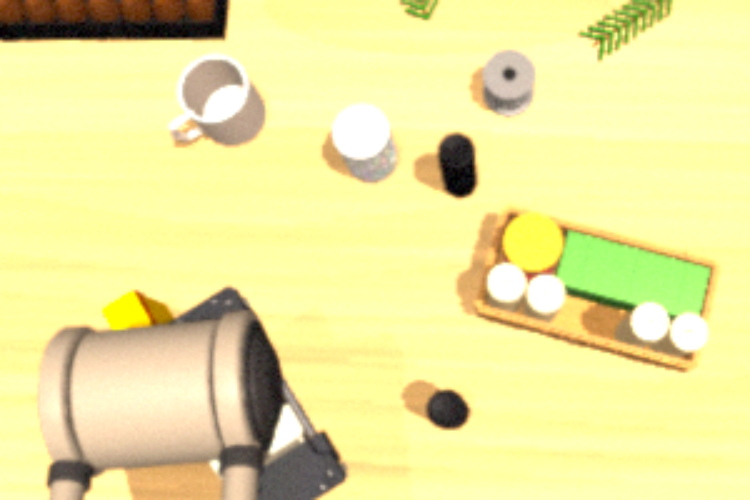

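View pics/scene14.png

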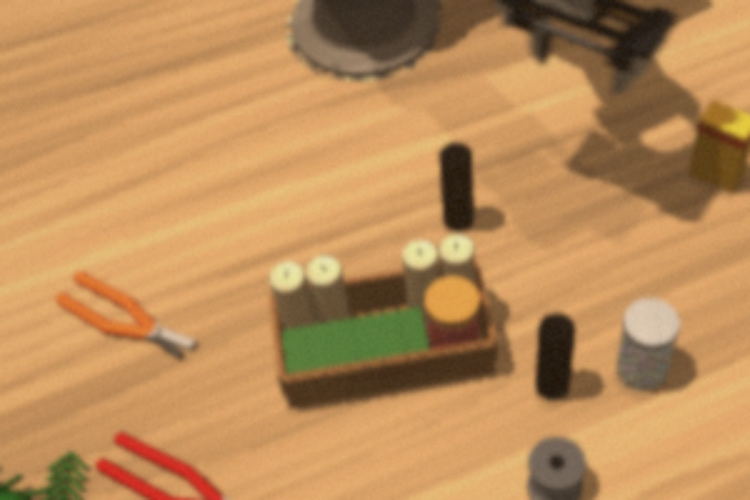

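Emit:
{"fn": "send_rows", "kwargs": {
  "motion": [
    {"hand":1,"slide":[0,0,0],"spin":0.147},
    {"hand":1,"slide":[0,0,0],"spin":0.147},
    {"hand":1,"slide":[0,0,0],"spin":0.147},
    {"hand":1,"slide":[0,0,0],"spin":0.147},
    {"hand":1,"slide":[0,0,0],"spin":0.147},
    {"hand":1,"slide":[0,0,0],"spin":0.147},
    {"hand":1,"slide":[0,0,0],"spin":0.147},
    {"hand":1,"slide":[0,0,0],"spin":0.147}
  ]
}}

```text
time: 15.8
tool_pos: [0.3856, 0.131, 0.1952]
tool_rot: [2.888, 1.556, 0.702]
contact_force: [0.0, -0.5, -0.4]
opening: 0.0918
```

```bash
python3 -c "
from h import *
go(.464,.311,.16,np.radians(-56.4))
"
```

```text
t 15.8 pos [0.3856 0.131  0.1952] jaw deg -35.25 toolx [ 0.0113  0.0096 -0.9999] open 0.0918 F [ 0.  -0.5 -0.4] q6 0.74
spin 0.3692 rows 2.461491623985834
slide mm [  37.8 -106.4 -164.4]
```

Emit:
{"fn": "send_rows", "kwargs": {
  "motion": [
    {"hand":1,"slide":[0,0,0],"spin":0.147},
    {"hand":1,"slide":[0,0,0],"spin":0.147},
    {"hand":1,"slide":[0,0,0],"spin":0.08},
    {"hand":1,"slide":[6,-25,-38],"spin":0},
    {"hand":1,"slide":[6,-25,-38],"spin":0},
    {"hand":1,"slide":[6,-25,-38],"spin":0},
    {"hand":1,"slide":[3,-15,-25],"spin":0},
    {"hand":1,"slide":[0,-8,-12],"spin":0}
  ]
}}

```text
time: 16.6
tool_pos: [0.4655, 0.3018, 0.1758]
tool_rot: [-3.069, 1.554, 0.634]
contact_force: [0.1, -0.7, -0.1]
opening: 0.0913
```

```bash
python3 -c "
from h import *
vision.read_camera('scene')
go(.464,.311,.08,np.radians(-56.4))
"
```

```text
t 16.65 pos [0.466  0.303  0.1758] jaw deg -57.83 toolx [ 0.0146  0.0114 -0.9998] open 0.0918 F [-0.8  2.2 -0.6] q6 1.44
spin -0.0249 rows 0.16602697462359356
slide mm [95.9 -7.6 -1. ]
```

Emit:
{"fn": "send_rows", "kwargs": {
  "motion": [
    {"hand":1,"slide":[20,-7.6,-1],"spin":-0.025},
    {"hand":1,"slide":[25,0,0],"spin":0},
    {"hand":1,"slide":[25,0,0],"spin":0},
    {"hand":1,"slide":[15,0,0],"spin":0},
    {"hand":1,"slide":[6,0,0],"spin":0}
  ]
}}

```text
time: 17.15
tool_pos: [0.465, 0.3131, 0.0822]
tool_rot: [-3.097, 1.55, 0.633]
contact_force: [-0.1, -0.0, 0.6]
opening: 0.0918
```

```bash
python3 -c "
from h import *
p=vision.read_camera('scene');cv2.imwrite('pics/s15.png',cv2.resize(np.clip(p['pixels'][90:190,290:400]*1.8,0,255).astype(np.uint8),None,fx=5,fy=5,interpolation=cv2.INTER_CUBIC))
go(.464,.311,.08,np.radians(-56.4))
"
```

```text
t 17.2 pos [0.4648 0.3129 0.0818] jaw deg -56.24 toolx [ 0.0163  0.0122 -0.9998] open 0.0919 F [-0.1  0.1 -0.9] q6 1.43
spin 0.0027 rows 0.01807030857322367
slide mm [1.8 1.2 1.7]
```

View pics/s15.png

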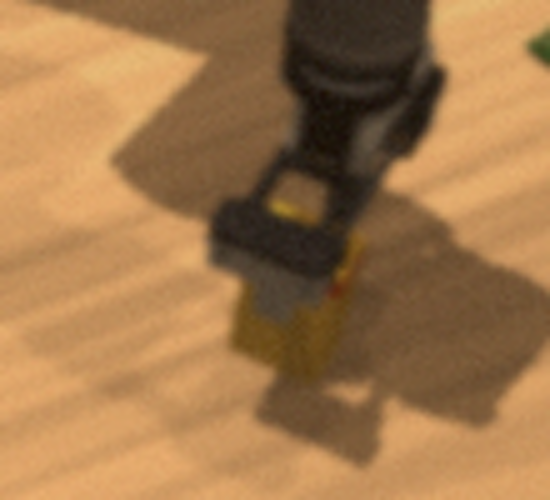

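Emit:
{"fn": "send_rows", "kwargs": {
  "motion": [
    {"hand":-1,"slide":[1,1,1.5],"spin":0.003},
    {"hand":-1,"slide":[0.5,0,0],"spin":0},
    {"hand":-1,"slide":[0.5,0,0],"spin":0},
    {"hand":-1,"slide":[0.5,0,0],"spin":0},
    {"hand":-1,"slide":[0.5,0,0],"spin":0},
    {"hand":-1,"slide":[0.5,0,0],"spin":0},
    {"hand":-1,"slide":[0.5,0,0],"spin":0}
  ],
  "grip_force": 20
}}

```text
time: 17.9
tool_pos: [0.4661, 0.3118, 0.0813]
tool_rot: [-3.124, 1.544, 0.602]
contact_force: [-0.5, 0.9, 0.4]
opening: 0.0405
```

```bash
python3 -c "
from h import *
go(.464,.311,.08,np.radians(-56.4))
"
```

```text
t 17.9 pos [0.4661 0.3118 0.0813] jaw deg -56.48 toolx [ 0.022   0.0151 -0.9996] open 0.0405 F [-0.5  0.9  0.4] q6 1.43
spin -0.0013 rows 0.008802847569230703
slide mm [ 1.3 -0.5  2.2]
```

Emit:
{"fn": "send_rows", "kwargs": {
  "motion": [
    {"hand":-1,"slide":[-20,0,0],"spin":0},
    {"hand":-1,"slide":[-40,0,0],"spin":0},
    {"hand":-1,"slide":[-45,0,0],"spin":0},
    {"hand":-1,"slide":[-40,0,0],"spin":-0.1},
    {"hand":-1,"slide":[-10,0,0],"spin":-0.14},
    {"hand":-1,"slide":[-2,0,0],"spin":-0.14},
    {"hand":-1,"slide":[-2,0,0],"spin":-0.14},
    {"hand":-1,"slide":[-2,0,0],"spin":-0.14}
  ],
  "grip_force": 25
}}

```text
time: 18.7
tool_pos: [0.46, 0.3082, 0.2448]
tool_rot: [2.558, 1.554, 0.685]
contact_force: [0.6, -0.7, -2.7]
opening: 0.0403
```

```bash
python3 -c "
from h import *
go(.4942,-.1762,.245,np.radians(-14.05))
"
```

```text
t 18.7 pos [0.46   0.3082 0.2448] jaw deg -17.3 toolx [ 0.0131  0.0107 -0.9999] open 0.0403 F [ 0.6 -0.7 -2.7] q6 0.75
spin -0.0567 rows 0.37786630604961535
slide mm [ -4.9 150.8 461.6]
```

Emit:
{"fn": "send_rows", "kwargs": {
  "motion": [
    {"hand":-1,"slide":[-1,0,0],"spin":-0.057},
    {"hand":-1,"slide":[-1,11,34],"spin":0},
    {"hand":-1,"slide":[-1,12,37],"spin":0},
    {"hand":-1,"slide":[-1,12,37],"spin":0},
    {"hand":-1,"slide":[-1,12,37],"spin":0},
    {"hand":-1,"slide":[-1,12,37],"spin":0},
    {"hand":-1,"slide":[-1,12,37],"spin":0},
    {"hand":-1,"slide":[-1,12,37],"spin":0}
  ]
}}

```text
time: 19.5
tool_pos: [0.4781, 0.0352, 0.2464]
tool_rot: [2.889, 1.559, 1.091]
contact_force: [0.4, -0.2, -2.6]
opening: 0.0402
```

```bash
python3 -c "
from h import *
go(.4942,-.1762,.245,np.radians(-14.05))
"
```

```text
t 19.5 pos [0.4781 0.0352 0.2464] jaw deg -13.06 toolx [ 0.0057  0.0109 -0.9999] open 0.0402 F [ 0.4 -0.2 -2.6] q6 0.13
spin 0.0174 rows 0.11567109498982653
slide mm [ -0.8  66.9 201.1]
```

Emit:
{"fn": "send_rows", "kwargs": {
  "motion": [
    {"hand":-1,"slide":[-1,12,36],"spin":0.017},
    {"hand":-1,"slide":[-1,12,37],"spin":0},
    {"hand":-1,"slide":[-1,12,37],"spin":0},
    {"hand":-1,"slide":[-1,12,37],"spin":0},
    {"hand":-1,"slide":[-1,10,30],"spin":0},
    {"hand":-1,"slide":[0,5,15],"spin":0},
    {"hand":-1,"slide":[0,1,3],"spin":0}
  ]
}}

```text
time: 20.2
tool_pos: [0.4906, -0.1815, 0.2462]
tool_rot: [-2.896, 1.558, 1.565]
contact_force: [-0.0, 0.5, -3.7]
opening: 0.0401
```

```bash
cat > look.py <<'E'
from h import *
import sys
t=sys.argv[1]
for n in ('scene','top'):
  p=vision.read_camera(n);cv2.imwrite(f'pics/{n}{t}.png',cv2.resize(np.clip(p['pixels'][120:270,150:370]*1.8,0,255).astype(np.uint8),None,fx=3.5,fy=3.5,interpolation=cv2.INTER_CUBIC))
  pickle.dump(p,open(f'{n}{t}.pkl','wb'))
go(.4942,-.1762,.245,np.radians(-14.05))
E
python3 look.py 20
```

```text
t 20.3 pos [ 0.4906 -0.1798  0.2463] jaw deg -14.29 toolx [ 1.000e-04  1.310e-02 -9.999e-01] open 0.0401 F [-0.7  0.7 -3. ] q6 -0.26
spin -0.0042 rows 0.028065900609829757
slide mm [ 1.4  2.6 -4.4]
```

View pics/scene20.png

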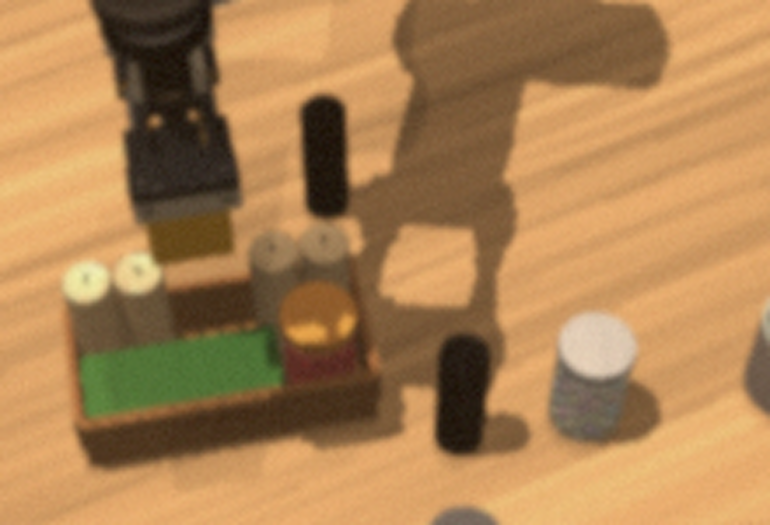

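View pics/top20.png

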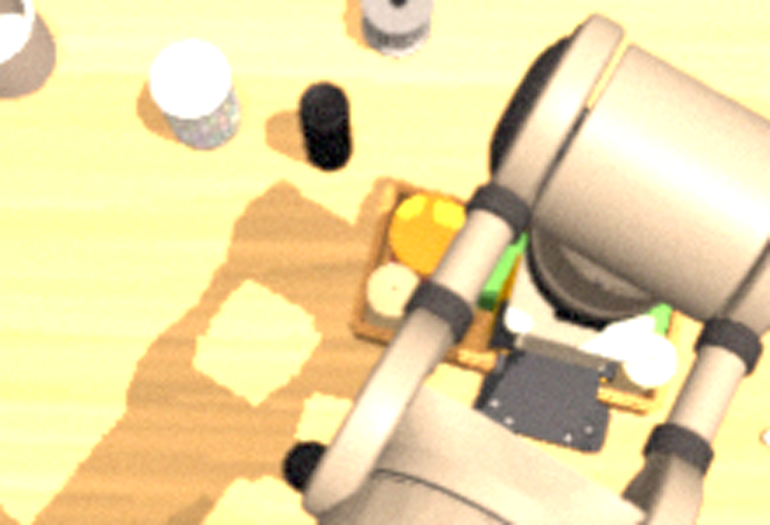

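```bash
cat > rel.py <<'E'
from h import *
import sys
from scipy import ndimage
th=np.radians(-14.05); c0=np.array([.5247,-.1841]); Bx=np.array([np.cos(th),np.sin(th)]); By=np.array([-np.sin(th),np.cos(th)])
p=vision.read_camera('scene') if len(sys.argv)<2 else pickle.load(open(sys.argv[1],'rb'))
X=cloud(p);b=p['pixels'].astype(int);bx=(X[...,:2]-c0)@Bx*1000;by=(X[...,:2]-c0)@By*1000;Z=X[...,2]*1000
# candles tops
m=(Z>128)&(Z<142)&(abs(bx+33)<28)&(abs(by)<130)
for lo,hi in((-120,-76),(-76,-30),(30,76),(76,120)):
    q=m&(by>lo)&(by<hi); 
    if q.sum()>10: print("candle",q.sum(),"x",bx[q].mean().round(1),(bx[q].min()+bx[q].max()).round(1)/2,"y",by[q].mean().round(1),"range",by[q].min().round(1),by[q].max().round(1))
o=observe();zt=o['tool_pos'][2]*1000
y=(b[...,2]>1.6*b[...,0])&(b[...,1]>1.25*b[...,0])&(abs(bx+25)<45)&(abs(by)<60)&(Z>max(zt-85,70))&(Z<zt+40)&(b[...,1]<b[...,2])
y=ndimage.binary_opening(y)
for z in range(int(max(zt-80,70)),int(zt+35),6):
    q=y&(abs(Z-z)<3)
    if q.sum()>5: print("z",z,"n",q.sum(),"x",np.median(bx[q]).round(1),"y",by[q].min().round(1),by[q].max().round(1),"mid",((by[q].min()+by[q].max())/2).round(1))
R=Ro.from_euler('xyz',o['tool_rot']).as_matrix();Rg=Ro.from_euler('xyz',[-3.124,1.544,.602]).as_matrix()
u=R@Rg.T[:,2]; t=(o['tool_pos'][:2]-c0)
print("carton up est: bx",(u[:2]@Bx).round(4),"by",(u[:2]@By).round(4)," tcp bx,by",(t@Bx*1000).round(1),(t@By*1000).round(1),"z",zt.round(1))
g=(b[...,1]>1.25*b[...,2])&(abs(Z-65)<8)&(abs(by)<125)&(abs(bx-21)<45)
print("foam x",np.percentile(bx[g],[1,99]).round(1),"y",np.percentile(by[g],[1,99]).round(1))
print("tool",R.T@np.r_[Bx,0],R.T@np.r_[By,0])
E
python3 rel.py; echo; python3 rel.py scene0.pkl; echo;  python3 rel.py top0.pkl; echo; python3 rel.py top5.pkl
```

```text
candle 137 x -32.1 -33.05 y -94.8 range -113.0 -76.2
candle 136 x -32.7 -32.5 y -54.6 range -75.9 -34.3
candle 132 x -32.3 -33.05 y 54.0 range 35.5 73.0
candle 130 x -32.5 -31.5 y 95.8 range 77.4 114.9
z 166 n 18 x -15.6 y -32.6 24.8 mid -3.9
z 172 n 29 x -14.6 y -37.4 25.2 mid -6.1
z 178 n 27 x -14.2 y -36.9 22.8 mid -7.1
z 184 n 31 x -13.9 y -38.5 23.1 mid -7.7
z 190 n 36 x -14.2 y -35.8 23.8 mid -6.0
z 196 n 28 x -14.0 y -37.9 24.1 mid -6.9
z 202 n 36 x -14.1 y -36.9 24.5 mid -6.2
z 208 n 32 x -14.3 y -35.9 25.2 mid -5.4
z 214 n 34 x -14.2 y -38.4 22.4 mid -8.0
z 220 n 20 x -13.0 y -37.4 22.6 mid -7.4
carton up est: bx 0.0025 by 0.0139  tcp bx,by -34.2 -3.4 z 246.5
foam x [-8.3 44.2] y [-109.4   42.7]
tool [-0.00292856  0.99999047 -0.00323775] [ 0.01293365 -0.00319962 -0.99991124]

candle 132 x -32.5 -31.95 y -94.7 range -113.1 -76.4
candle 140 x -32.6 -33.1 y -54.4 range -75.6 -34.2
candle 133 x -32.7 -32.5 y 54.2 range 35.3 73.4
candle 137 x -32.1 -32.8 y 95.6 range 76.9 115.1
carton up est: bx 0.0025 by 0.0139  tcp bx,by -34.2 -3.4 z 246.5
foam x [-8.1 43.9] y [-109.6   44. ]
t
[... 152 characters left out ...]
-34.05 y -53.8 range -75.8 -34.3
candle 192 x -34.5 -34.3 y 55.5 range 36.0 75.0
candle 194 x -33.8 -33.6 y 96.5 range 77.5 115.6
carton up est: bx 0.0025 by 0.0139  tcp bx,by -34.2 -3.4 z 246.5
foam x [-9.7 50.5] y [-111.7   45.9]
tool [-0.00292856  0.99999047 -0.00323775] [ 0.01293365 -0.00319962 -0.99991124]

candle 196 x -34.4 -34.05 y -95.3 range -114.7 -76.9
candle 202 x -34.2 -34.15 y -53.9 range -75.7 -34.0
candle 192 x -34.4 -34.05 y 55.4 range 35.9 75.0
candle 192 x -33.7 -33.55 y 96.5 range 77.5 115.6
carton up est: bx 0.0025 by 0.0139  tcp bx,by -34.2 -3.4 z 246.5
foam x [-9.6 50.4] y [-111.6   45.8]
tool [-0.00292856  0.99999047 -0.00323775] [ 0.01293365 -0.00319962 -0.99991124]
```

Emit:
{"fn": "send_rows", "kwargs": {
  "motion": [
    {"hand":-1,"slide":[8,3.6,-6.2],"spin":-0.004},
    {"hand":-1,"slide":[8,0,0],"spin":0}
  ]
}}

```text
time: 20.55
tool_pos: [0.4966, -0.1709, 0.2308]
tool_rot: [-3.082, 1.557, 1.389]
contact_force: [-0.8, 0.3, -2.8]
opening: 0.0399
```

```bash
python3 rel.py
```

```text
candle 135 x -32.4 -31.8 y -94.8 range -113.2 -76.4
candle 136 x -33.2 -34.05 y -54.6 range -75.8 -34.3
candle 121 x -32.5 -33.45 y 55.0 range 37.4 73.1
candle 129 x -31.6 -31.15 y 95.8 range 77.2 115.1
z 149 n 13 x -11.3 y -24.0 30.9 mid 3.5
z 155 n 23 x -10.2 y -26.1 34.0 mid 4.0
z 161 n 30 x -10.4 y -28.3 34.6 mid 3.2
z 167 n 31 x -10.5 y -27.8 35.4 mid 3.8
z 173 n 31 x -10.0 y -25.1 32.6 mid 3.7
z 179 n 32 x -9.7 y -26.8 32.7 mid 3.0
z 185 n 29 x -10.0 y -28.5 33.0 mid 2.3
z 191 n 35 x -9.8 y -28.0 33.7 mid 2.9
z 197 n 31 x -9.8 y -27.5 34.0 mid 3.3
z 203 n 21 x -9.5 y -27.0 28.7 mid 0.9
carton up est: bx 0.003 by 0.0131  tcp bx,by -31.3 5.9 z 229.3
foam x [-8.1 43.9] y [-109.4   43.2]
tool [-0.0035376   0.99998647  0.00381387] [ 0.01367233  0.00386191 -0.99989907]
```

Emit:
{"fn": "send_rows", "kwargs": {
  "motion": [
    {"hand":-1,"slide":[2,0.7,3.4],"spin":0},
    {"hand":-1,"slide":[2,0,0],"spin":0}
  ]
}}

```text
time: 20.8
tool_pos: [0.4956, -0.1728, 0.2244]
tool_rot: [-2.816, 1.556, 1.658]
contact_force: [-0.3, 0.3, -2.5]
opening: 0.0397
```

```bash
python3 rel.py
```

```text
candle 140 x -31.8 -32.65 y -94.7 range -112.9 -76.3
candle 137 x -32.1 -32.35 y -54.3 range -75.7 -34.2
candle 125 x -32.7 -32.1 y 53.7 range 35.5 73.1
candle 132 x -32.6 -31.8 y 96.2 range 77.5 115.4
z 144 n 15 x -11.6 y -27.1 28.1 mid 0.5
z 150 n 27 x -10.7 y -29.3 31.0 mid 0.8
z 156 n 30 x -10.8 y -28.8 31.7 mid 1.5
z 162 n 28 x -10.7 y -28.2 32.1 mid 1.9
z 168 n 32 x -11.0 y -30.5 32.2 mid 0.9
z 174 n 32 x -11.0 y -29.4 32.9 mid 1.7
z 180 n 30 x -11.2 y -29.0 33.3 mid 2.2
z 186 n 32 x -10.3 y -30.6 30.8 mid 0.1
z 192 n 25 x -10.4 y -28.4 28.5 mid 0.1
z 198 n 15 x -8.7 y -24.4 25.8 mid 0.7
carton up est: bx 0.0046 by 0.0126  tcp bx,by -31.2 4.0 z 224.1
foam x [-7.8 44. ] y [-109.4   42.8]
tool [-0.00526587  0.999967    0.00618648] [ 0.01423153  0.00626088 -0.99987913]
```

Emit:
{"fn": "send_rows", "kwargs": {
  "motion": [
    {"hand":-1,"slide":[3,0.6,1.4],"spin":0.006},
    {"hand":-1,"slide":[3,0,0],"spin":0}
  ]
}}

```text
time: 21.05
tool_pos: [0.4959, -0.1743, 0.2182]
tool_rot: [-2.848, 1.556, 1.619]
contact_force: [0.3, -0.2, -2.9]
opening: 0.0393
```

```bash
python3 rel.py; python3 look.py 21
```

```text
candle 136 x -31.9 -32.4 y -94.4 range -113.0 -76.3
candle 146 x -31.8 -32.0 y -53.9 range -75.8 -30.8
candle 131 x -32.5 -32.25 y 54.4 range 35.4 73.4
candle 129 x -32.9 -34.1 y 95.9 range 77.8 114.9
z 137 n 10 x -11.3 y -28.1 24.5 mid -1.8
z 143 n 30 x -10.9 y -30.3 27.6 mid -1.3
z 149 n 24 x -10.2 y -29.8 30.5 mid 0.3
z 155 n 37 x -10.4 y -31.9 31.7 mid -0.1
z 161 n 28 x -10.4 y -30.9 32.1 mid 0.6
z 167 n 31 x -10.1 y -30.5 29.1 mid -0.7
z 173 n 24 x -9.1 y -29.9 29.9 mid 0.0
z 179 n 35 x -9.4 y -32.1 30.1 mid -1.0
z 185 n 31 x -9.9 y -31.5 30.5 mid -0.5
z 191 n 11 x -9.0 y -25.8 28.1 mid 1.2
carton up est: bx 0.0047 by 0.0125  tcp bx,by -30.6 2.7 z 217.6
foam x [-7.5 44.2] y [-109.7   42.1]
tool [-5.14629452e-03  9.99986733e-01 -2.22836319e-04] [ 1.42685793e-02 -1.49385302e-04 -9.99898187e-01]
t 21.2 pos [ 0.4958 -0.1741  0.2181] jaw deg -14.05 toolx [-0.0013  0.0149 -0.9999] open 0.0395 F [-0.5 -0.5 -2.2] q6 -0.25
spin 0.0 rows 0.00010024516112909036
slide mm [-26.9  -1.1   2. ]
```

View pics/scene21.png

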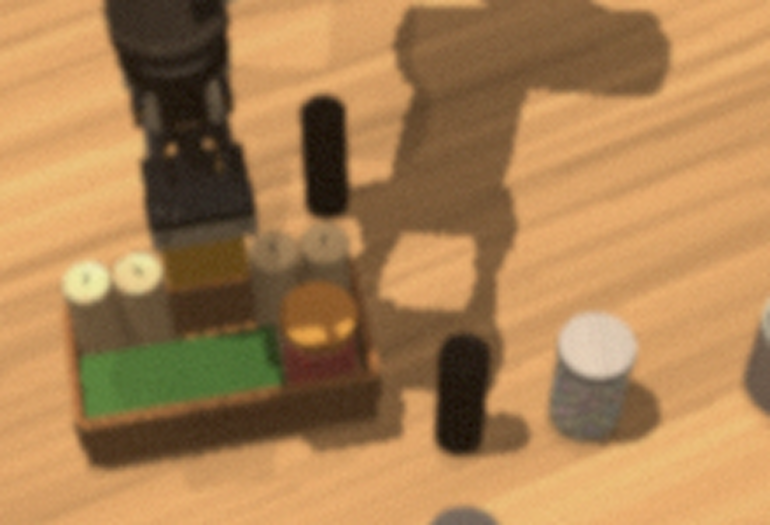

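Emit:
{"fn": "send_rows", "kwargs": {
  "motion": [
    {"hand":-1,"slide":[8,0,0.1],"spin":0},
    {"hand":-1,"slide":[10,0,0.15],"spin":0},
    {"hand":-1,"slide":[10,0,0.15],"spin":0}
  ]
}}

```text
time: 21.5
tool_pos: [0.4964, -0.1746, 0.1896]
tool_rot: [-3.041, 1.557, 1.426]
contact_force: [0.2, 0.1, -2.5]
opening: 0.04
```

```bash
python3 rel.py; python3 -c "
from h import *
go(.4958,-.1741,.155,np.radians(-14.05))"
```

```text
candle 139 x -31.9 -32.7 y -94.8 range -113.2 -76.3
candle 134 x -31.9 -31.9 y -54.7 range -75.9 -30.8
candle 112 x -31.7 -31.9 y 56.3 range 30.3 73.3
candle 131 x -32.2 -32.3 y 95.4 range 77.3 114.5
z 107 n 31 x -15.9 y -56.4 57.6 mid 0.6
z 113 n 60 x -10.4 y -58.5 59.5 mid 0.5
z 119 n 51 x -11.7 y -57.8 58.1 mid 0.1
z 125 n 53 x -12.9 y -59.3 55.1 mid -2.1
z 131 n 100 x -21.2 y -56.1 59.6 mid 1.7
z 137 n 43 x -10.7 y -50.1 59.3 mid 4.6
z 143 n 30 x -9.3 y -25.4 30.3 mid 2.5
z 149 n 27 x -9.0 y -30.2 31.4 mid 0.6
z 155 n 31 x -8.9 y -27.0 30.8 mid 1.9
z 161 n 6 x -8.8 y -23.4 25.8 mid 1.2
carton up est: bx 0.0043 by 0.0126  tcp bx,by -30.8 2.5 z 187.7
foam x [-7.6 44.1] y [-109.4   41.2]
tool [-4.78860290e-03  9.99988475e-01 -3.45293178e-04] [ 1.41626279e-02 -2.77442530e-04 -9.99899666e-01]
t 21.55 pos [ 0.4955 -0.1742  0.1877] jaw deg -14.07 toolx [-0.0012  0.0149 -0.9999] open 0.0398 F [ 0.5  0.2 -4.8] q6 -0.25
spin -0.0003 rows 0.0018496381367831087
slide mm [32.7  0.5  0.3]
```

Emit:
{"fn": "send_rows", "kwargs": {
  "motion": [
    {"hand":-1,"slide":[10,0.3,0.2],"spin":0},
    {"hand":-1,"slide":[10,0,0.15],"spin":0},
    {"hand":-1,"slide":[9,0,0.15],"spin":0}
  ]
}}

```text
time: 21.85
tool_pos: [0.4957, -0.1743, 0.1563]
tool_rot: [-2.819, 1.556, 1.647]
contact_force: [-0.5, -0.3, -3.1]
opening: 0.0399
```

```bash
python3 rel.py; python3 look.py 22
```

```text
candle 139 x -32.4 -32.55 y -94.8 range -113.1 -76.0
candle 132 x -31.8 -33.7 y -55.7 range -73.6 -39.7
candle 103 x -32.6 -33.3 y 57.6 range 44.4 73.0
candle 127 x -32.6 -31.9 y 95.8 range 77.7 114.9
z 74 n 25 x -17.8 y -57.3 52.3 mid -2.5
z 80 n 50 x -11.9 y -59.4 53.0 mid -3.2
z 86 n 45 x -13.5 y -56.1 53.2 mid -1.4
z 92 n 44 x -12.8 y -58.2 59.2 mid 0.5
z 98 n 42 x -11.8 y -57.5 59.4 mid 1.0
z 104 n 48 x -12.6 y -59.6 59.6 mid -0.0
z 110 n 53 x -10.5 y -59.1 59.8 mid 0.4
z 116 n 44 x -10.7 y -58.3 58.9 mid 0.3
z 122 n 40 x -14.7 y -59.9 57.9 mid -1.0
z 128 n 43 x -27.8 y -57.0 58.8 mid 0.9
z 134 n 49 x -25.9 y -60.0 59.4 mid -0.3
carton up est: bx 0.0072 by 0.0119  tcp bx,by -31.5 2.7 z 154.7
foam x [-7.6 43.8] y [-109.7   40.8]
tool [-7.61906673e-03  9.99970888e-01 -4.17054743e-04] [ 1.48700971e-02 -3.03721192e-04 -9.99889388e-01]
t 22.0 pos [ 0.4954 -0.1742  0.1565] jaw deg -14.07 toolx [-0.0024  0.0156 -0.9999] open 0.0403 F [-0.4 -0.3 -2.9] q6 -0.25
spin -0.0003 rows 0.0019243321641034448
slide mm [-88.5  -1.2   1. ]
```

View pics/scene22.png

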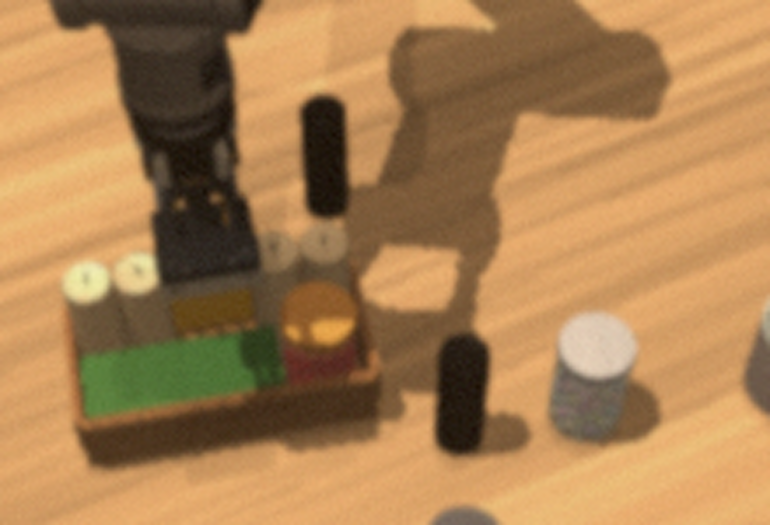

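Emit:
{"fn": "send_rows", "kwargs": {
  "motion": [
    {"hand":-1,"slide":[3,1.2,0.1],"spin":0},
    {"hand":-1,"slide":[8,0.1,0.1],"spin":0},
    {"hand":-1,"slide":[8,0.1,0.1],"spin":0}
  ]
}}

```text
time: 22.3
tool_pos: [0.4978, -0.1753, 0.1414]
tool_rot: [-3.052, 1.558, 1.416]
contact_force: [-15.6, 4.0, 40.5]
opening: 0.0402
```

```bash
python3 rel.py | egrep 'candle|tcp|foam'; python3 -c "
from h import *
go(.4958,-.1741,.0865,np.radians(-14.05))"
```

```text
candle 136 x -32.4 -33.05 y -94.8 range -113.0 -76.2
candle 128 x -32.8 -33.3 y -55.6 range -75.9 -38.5
candle 103 x -32.8 -33.25 y 57.3 range 43.0 73.1
candle 136 x -32.2 -33.25 y 95.6 range 77.2 114.4
carton up est: bx 0.0013 by 0.0143  tcp bx,by -28.6 2.0 z 140.8
foam x [-8.1 44.2] y [-109.4   41.8]
t 22.35 pos [ 0.4974 -0.1752  0.1408] jaw deg -14.03 toolx [ 0.0013  0.0125 -0.9999] open 0.0398 F [-8.1  2.5 19.6] q6 -0.25
spin 0.0004 rows 0.00284069426722026
slide mm [54.3 -1.8 -0. ]
```

Emit:
{"fn": "send_rows", "kwargs": {
  "motion": [
    {"hand":-1,"slide":[-8,0,0],"spin":0},
    {"hand":-1,"slide":[-4,-2.5,0],"spin":0}
  ]
}}

```text
time: 22.55
tool_pos: [0.4951, -0.1749, 0.1535]
tool_rot: [-3.092, 1.559, 1.376]
contact_force: [1.1, 0.2, -1.9]
opening: 0.0401
```

```bash
python3 rel.py | egrep 'candle|tcp|foam'; python3 look.py 23
```

```text
candle 139 x -32.1 -33.8 y -94.8 range -113.2 -76.4
candle 125 x -32.4 -33.9 y -56.0 range -75.9 -40.1
candle 103 x -32.7 -32.85 y 57.2 range 43.7 73.1
candle 131 x -32.1 -32.5 y 96.1 range 77.8 114.9
carton up est: bx 0.0006 by 0.0147  tcp bx,by -31.5 1.8 z 153.7
foam x [-7.7 44.5] y [-109.3   41.9]
t 22.7 pos [ 0.4945 -0.1746  0.1527] jaw deg -14.02 toolx [ 8.000e-04  1.260e-02 -9.999e-01] open 0.0399 F [ 0.4  0.6 -2.5] q6 -0.25
spin 0.0004 rows 0.002998163319512711
slide mm [-92.3  -0.1   0.5]
```

View pics/scene23.png

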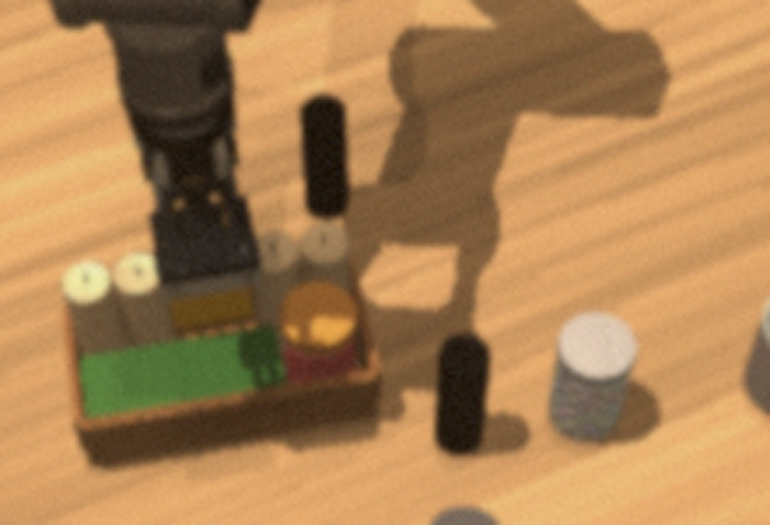

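View pics/top23.png

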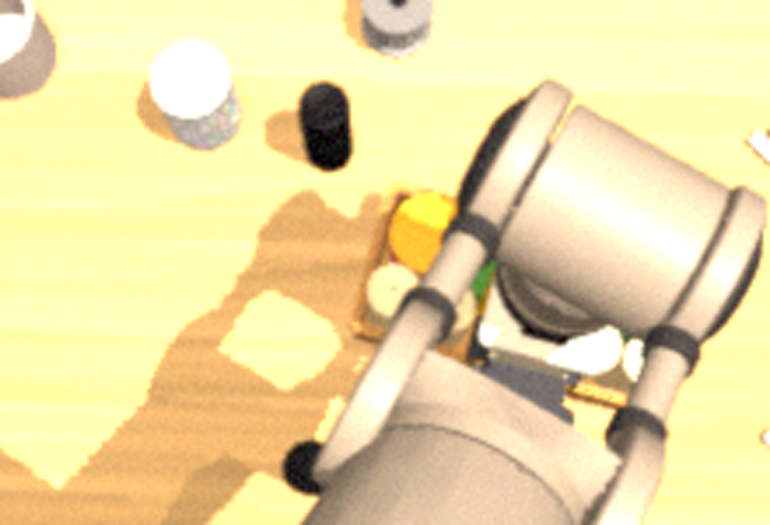

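Emit:
{"fn": "send_rows", "kwargs": {
  "motion": [
    {"hand":-1,"slide":[3,0,-0.7],"spin":0},
    {"hand":-1,"slide":[5,0,0],"spin":0}
  ]
}}

```text
time: 22.9
tool_pos: [0.4948, -0.1738, 0.1439]
tool_rot: [-2.98, 1.558, 1.487]
contact_force: [-0.2, 0.2, -2.2]
opening: 0.0397
```

Emit:
{"fn": "send_rows", "kwargs": {
  "motion": [
    {"hand":-1,"slide":[5,0,0],"spin":0}
  ]
}}

```text
time: 23.0
tool_pos: [0.4946, -0.1736, 0.138]
tool_rot: [-2.926, 1.558, 1.542]
contact_force: [-0.5, 0.4, -1.8]
opening: 0.0398
```

```bash
python3 rel.py | egrep 'candle|tcp|foam'; python3 -c "
from h import *
go(.4958,-.1741,.0865,np.radians(-14.05))"
```

```text
candle 134 x -32.6 -33.75 y -95.0 range -113.0 -76.4
candle 128 x -32.7 -31.6 y -55.4 range -75.7 -38.4
candle 108 x -32.8 -32.55 y 57.0 range 43.1 73.4
candle 129 x -31.4 -32.2 y 96.0 range 77.6 115.2
carton up est: bx 0.004 by 0.0137  tcp bx,by -32.3 3.0 z 137.1
foam x [-8.  43.7] y [-109.5   42.6]
t 23.05 pos [ 0.4941 -0.1734  0.1371] jaw deg -14.03 toolx [-0.0011  0.0138 -0.9999] open 0.0398 F [-0.1 -0.1 -3.7] q6 -0.25
spin 0.0003 rows 0.0020554732011805283
slide mm [50.6  2.   1. ]
```

Emit:
{"fn": "send_rows", "kwargs": {
  "motion": [
    {"hand":-1,"slide":[6,0.5,0.1],"spin":0},
    {"hand":-1,"slide":[6,0.2,0.1],"spin":0}
  ]
}}

```text
time: 23.25
tool_pos: [0.4949, -0.1736, 0.124]
tool_rot: [-2.809, 1.557, 1.659]
contact_force: [-0.4, -0.1, -3.0]
opening: 0.0397
```

```bash
python3 rel.py | egrep 'candle|tcp|foam'
```

```text
candle 136 x -32.3 -33.6 y -94.9 range -112.8 -76.1
candle 134 x -32.6 -31.95 y -54.9 range -76.0 -36.6
candle 107 x -32.6 -32.25 y 57.0 range 42.1 73.2
candle 129 x -31.8 -31.25 y 95.9 range 76.9 114.8
carton up est: bx 0.0056 by 0.0132  tcp bx,by -32.0 3.1 z 123.0
foam x [-7.4 44.3] y [-109.4   42.6]
```

Emit:
{"fn": "send_rows", "kwargs": {
  "motion": [
    {"hand":-1,"slide":[7,0.3,0.1],"spin":0},
    {"hand":-1,"slide":[7,0.2,0.1],"spin":0}
  ]
}}

```text
time: 23.5
tool_pos: [0.4952, -0.1737, 0.1084]
tool_rot: [-2.772, 1.556, 1.696]
contact_force: [-1.2, 0.5, -2.4]
opening: 0.0394
```

Emit:
{"fn": "send_rows", "kwargs": {
  "motion": [
    {"hand":-1,"slide":[6,0.2,0.1],"spin":0}
  ]
}}

```text
time: 23.6
tool_pos: [0.4952, -0.1737, 0.1016]
tool_rot: [-2.751, 1.556, 1.717]
contact_force: [-1.4, 0.1, -2.4]
opening: 0.04
```

```bash
python3 rel.py | egrep 'candle|tcp|foam';python3 -c "
from h import *
go(.4958,-.1741,.0865,np.radians(-14.05))"
```

```text
candle 138 x -32.2 -32.95 y -94.9 range -112.9 -76.1
candle 134 x -32.2 -31.85 y -54.6 range -76.0 -36.2
candle 112 x -32.4 -32.2 y 56.1 range 40.7 73.3
candle 134 x -31.9 -33.45 y 95.6 range 77.3 115.0
carton up est: bx 0.0068 by 0.013  tcp bx,by -31.7 3.1 z 100.6
foam x [-8.3 44.5] y [-109.4   42.3]
t 23.65 pos [ 0.4947 -0.1734  0.1006] jaw deg -14.04 toolx [-0.0037  0.0152 -0.9999] open 0.0398 F [-0.2  0.1 -2.6] q6 -0.25
spin 0.0002 rows 0.0016215972664435085
slide mm [14.1  1.4  0.6]
```

Emit:
{"fn": "send_rows", "kwargs": {
  "motion": [
    {"hand":-1,"slide":[5,0,0],"spin":0},
    {"hand":-1,"slide":[4,0,0],"spin":0}
  ]
}}

```text
time: 23.85
tool_pos: [0.4948, -0.1734, 0.091]
tool_rot: [-2.679, 1.555, 1.789]
contact_force: [-0.4, -0.1, -2.6]
opening: 0.04
```

Emit:
{"fn": "send_rows", "kwargs": {
  "motion": [
    {"hand":-1,"slide":[3,0,0],"spin":0}
  ]
}}

```text
time: 23.95
tool_pos: [0.4948, -0.1733, 0.0877]
tool_rot: [-2.677, 1.555, 1.79]
contact_force: [0.4, -0.1, -1.9]
opening: 0.0397
```

Emit:
{"fn": "send_rows", "kwargs": {
  "motion": [
    {"hand":-1,"slide":[2,0,0],"spin":0}
  ]
}}

```text
time: 24.05
tool_pos: [0.4948, -0.1733, 0.0854]
tool_rot: [-2.677, 1.555, 1.79]
contact_force: [-0.4, -0.7, -3.0]
opening: 0.0397
```

Emit:
{"fn": "send_rows", "kwargs": {
  "motion": [
    {"hand":-1,"slide":[2,0,0],"spin":0}
  ]
}}

```text
time: 24.15
tool_pos: [0.4949, -0.1733, 0.0833]
tool_rot: [-2.687, 1.556, 1.78]
contact_force: [-0.4, 0.3, -2.8]
opening: 0.04
```

Emit:
{"fn": "send_rows", "kwargs": {
  "motion": [
    {"hand":-1,"slide":[1.5,0,0],"spin":0}
  ]
}}

```text
time: 24.25
tool_pos: [0.4949, -0.1733, 0.0817]
tool_rot: [-2.693, 1.556, 1.775]
contact_force: [0.3, -0.3, -2.3]
opening: 0.0397
```

```bash
python3 rel.py;python3 look.py 24
```

```text
candle 138 x -32.4 -32.15 y -94.6 range -113.0 -76.0
candle 132 x -32.6 -32.9 y -54.6 range -73.7 -36.2
candle 125 x -32.3 -32.35 y 55.1 range 36.4 73.0
candle 128 x -32.8 -33.1 y 95.6 range 77.1 114.5
z 70 n 8 x -17.1 y -57.4 53.0 mid -2.2
z 76 n 13 x -16.4 y -59.6 52.4 mid -3.6
z 82 n 11 x -15.8 y -53.4 52.9 mid -0.2
z 88 n 21 x -16.3 y -58.8 59.3 mid 0.2
z 94 n 16 x -16.5 y -57.6 59.5 mid 1.0
z 100 n 17 x -17.0 y -59.7 59.6 mid -0.0
z 106 n 23 x -16.7 y -59.0 60.0 mid 0.5
z 112 n 28 x -14.3 y -55.3 59.0 mid 1.9
carton up est: bx 0.0064 by 0.0131  tcp bx,by -31.6 3.3 z 81.5
foam x [-7.7 43.7] y [-109.4   42.5]
tool [-6.86243892e-03  9.99976443e-01  1.42334159e-04] [ 1.37388376e-02  2.36608229e-04 -9.99905590e-01]
t 24.4 pos [ 0.4949 -0.1733  0.0818] jaw deg -14.04 toolx [-0.0032  0.0149 -0.9999] open 0.04 F [-0.7  0.1 -3.2] q6 -0.25
spin 0.0003 rows 0.0016856842269715364
slide mm [-163.2   -1.1    0.8]
```

View pics/scene24.png

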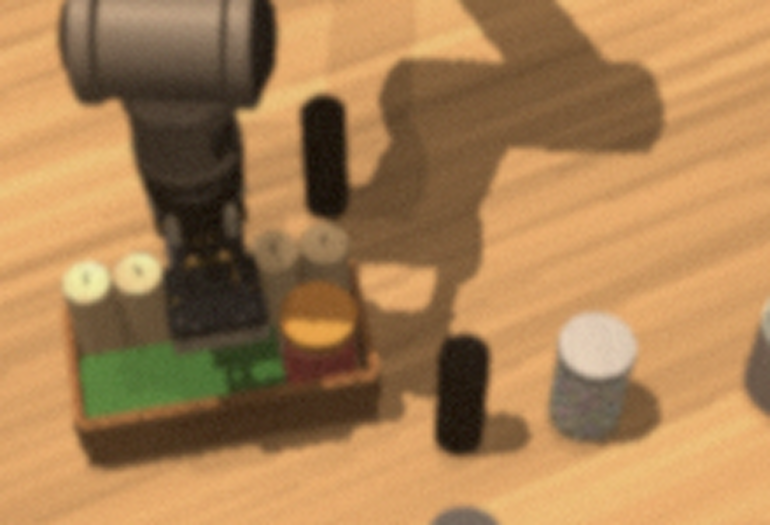

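Emit:
{"fn": "send_rows", "kwargs": {
  "motion": [
    {"hand":-1,"slide":[2,0,0],"spin":0}
  ]
}}

```text
time: 24.5
tool_pos: [0.4952, -0.1733, 0.0809]
tool_rot: [-2.736, 1.556, 1.732]
contact_force: [-6.7, 3.9, 22.9]
opening: 0.0395
```

Emit:
{"fn": "send_rows", "kwargs": {
  "motion": [
    {"hand":-1,"slide":[1.5,0,0],"spin":0}
  ]
}}

```text
time: 24.6
tool_pos: [0.4951, -0.1733, 0.0809]
tool_rot: [-2.761, 1.557, 1.707]
contact_force: [-5.7, 2.7, 15.1]
opening: 0.04
```

Emit:
{"fn": "send_rows", "kwargs": {
  "motion": [
    {"hand":-1,"slide":[1.2,0,0],"spin":0}
  ]
}}

```text
time: 24.7
tool_pos: [0.4951, -0.1733, 0.0809]
tool_rot: [-2.788, 1.557, 1.68]
contact_force: [-4.0, 0.5, 4.7]
opening: 0.0404
```

Emit:
{"fn": "send_rows", "kwargs": {
  "motion": [
    {"hand":0.2,"slide":[0,0,0],"spin":0},
    {"hand":0.4,"slide":[0,0,0],"spin":0},
    {"hand":0.4,"slide":[0,0,0],"spin":0}
  ]
}}

```text
time: 25.0
tool_pos: [0.496, -0.1738, 0.0822]
tool_rot: [-3.021, 1.559, 1.447]
contact_force: [0.4, 0.1, 0.6]
opening: 0.0591
```

Emit:
{"fn": "send_rows", "kwargs": {
  "motion": [
    {"hand":0.4,"slide":[-8,0,0],"spin":0},
    {"hand":0.4,"slide":[-15,0,0],"spin":0},
    {"hand":0.4,"slide":[-35,0,0],"spin":0},
    {"hand":0.4,"slide":[-45,0,0],"spin":0},
    {"hand":0.4,"slide":[-45,0,0],"spin":0},
    {"hand":0.4,"slide":[-10,0,-35],"spin":0},
    {"hand":0.4,"slide":[0,0,-45],"spin":0},
    {"hand":0.4,"slide":[0,0,-45],"spin":0}
  ]
}}

```text
time: 25.8
tool_pos: [0.5271, -0.0566, 0.2521]
tool_rot: [2.956, 1.559, 1.131]
contact_force: [0.4, 0.6, -0.1]
opening: 0.0644
```

Emit:
{"fn": "send_rows", "kwargs": {
  "motion": [
    {"hand":0.4,"slide":[0,0,-45],"spin":0},
    {"hand":0.4,"slide":[0,0,-45],"spin":0},
    {"hand":0.4,"slide":[0,0,-45],"spin":0}
  ]
}}

```text
time: 26.1
tool_pos: [0.5621, 0.0788, 0.2567]
tool_rot: [2.664, 1.557, 0.837]
contact_force: [1.2, -0.4, 1.0]
opening: 0.0641
```

```bash
python3 look.py 25; python3 - <<'E'
from h import *
th=np.radians(-14.05); c0=np.array([.5247,-.1841]); Bx=np.array([np.cos(th),np.sin(th)]); By=np.array([-np.sin(th),np.cos(th)])
for n in('scene','top'):
    p=pickle.load(open(f'{n}25.pkl','rb'));X=cloud(p);bx=(X[...,:2]-c0)@Bx*1000;by=(X[...,:2]-c0)@By*1000;Z=X[...,2]*1000
    p0=pickle.load(open(f'{n}0.pkl','rb'));X0=cloud(p0);bx0=(X0[...,:2]-c0)@Bx*1000;by0=(X0[...,:2]-c0)@By*1000;Z0=X0[...,2]*1000
    for nm,lo,hi in(("c1",-120,-76),("c2",-76,-36),("c3",36,76),("c4",76,120)):
        for B in((bx0,by0,Z0),(bx,by,Z)):
            q=(B[2]>125)&(B[2]<145)&(abs(B[0]+33)<28)&(B[1]>lo)&(B[1]<hi); print(n,nm,q.sum(),B[0][q].mean().round(1),B[1][q].mean().round(1),B[2][q].mean().round(1))
    q=(Z>104)&(Z<124)&(abs(bx+31)<26)&(abs(by)<34); print(n,"carton top",q.sum(),bx[q].min().round(1),bx[q].max().round(1),by[q].min().round(1),by[q].max().round(1),plane(X[q]))
    q=(Z>104)&(Z<124)&(abs(bx-20)<34)&(abs(by-81)<36); print(n,"jar top",q.sum(),bx[q].mean().round(1),by[q].mean().round(1),plane(X[q]))
    for Xa,pp in((X0,p0),(X,p)):
        b=pp['pixels'].astype(int);g=(b[...,1]>1.25*b[...,2])&(abs(Xa[...,2]-.065)<.008)&(np.hypot(Xa[...,0]-.535,Xa[...,1]+.22)<.1)
        g=cv2.erode(g.astype(np.uint8),np.ones((3,3)))>0; print(n,"foam",g.sum(),plane(Xa[g]))
E
```

```text
t 26.2 pos [0.5624 0.0822 0.2564] jaw deg -14.32 toolx [ 0.0095  0.0123 -0.9999] open 0.0641 F [ 0.8 -0.5  0.2] q6 0.25
spin -0.0047 rows 0.0314148471790654
slide mm [  7.6  -3.5 267.3]
scene c1 147 -31.8 -94.5 131.6
scene c1 142 -32.2 -95.0 131.9
scene c2 146 -32.0 -54.5 131.6
scene c2 146 -31.9 -54.6 132.0
scene c3 138 -32.2 54.5 131.6
scene c3 141 -31.7 54.6 131.4
scene c4 144 -31.6 95.8 131.8
scene c4 146 -31.6 95.7 131.5
scene carton top 296 -52.1 -6.9 -30.8 32.7 (array([ 0.4984, -0.1766,  0.1129]), array([ 0.046, -0.011,  0.999]), np.float64(0.0021))
scene jar top 358 20.0 80.6 (array([ 0.5637, -0.1108,  0.1113]), array([ 0.02 , -0.011,  1.   ]), np.float64(0.0021))
scene foam 674 (array([ 0.5342, -0.2221,  0.0638]), array([ 0.031, -0.016, -0.999]), np.float64(0.0018))
scene foam 690 (array([ 0.5338, -0.2208,  0.0637]), array([-0.021,  0.009,  1.   ]), np.float64(0.0018))
top c1 202 -34.5 -94.9 133.8
top c1 203 -34.5 -94.9 133.8
top c2 198 -34.6 -54.2 133.9
top c2 200 -34.8 -54.3 133.7
top c3 195 -34.8 55.4 133.9
top c3 195 -34.7 55.5 134.2
top c4 195 -33.9 96.5 133.9
top c4 194 -34.0 96.5 133.9
top carton top 398 -50.8 -10.0 -33.7 33.9 (array([ 0.4947, -0.1743,  0.1151]), array([-0.035,  0.018,  0.999]), np.float64(0.0016))
top jar top 443 17.6 81.7 (array([ 0.5616, -0.1091,  0.1134]), array([-0.019, -0.005,  1.   ]), np.float64(0.0015))
top foam 1032 (array([ 0.5377, -0.2205,  0.0657]), array([-0.002, -0.001,  1.   ]), np.float64(0.0015))
top foam 922 (array([ 0.5403, -0.2214,  0.0657]), array([ 0.   , -0.001,  1.   ]), np.float64(0.0015))
```

View pics/scene25.png

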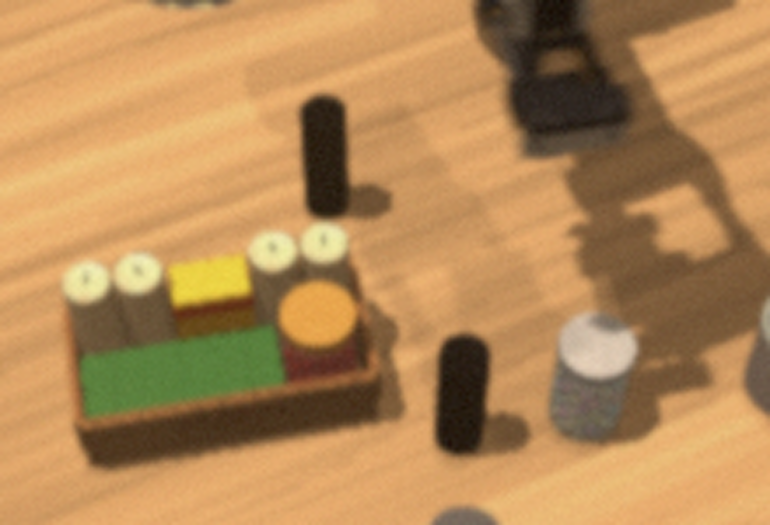

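View pics/top25.png

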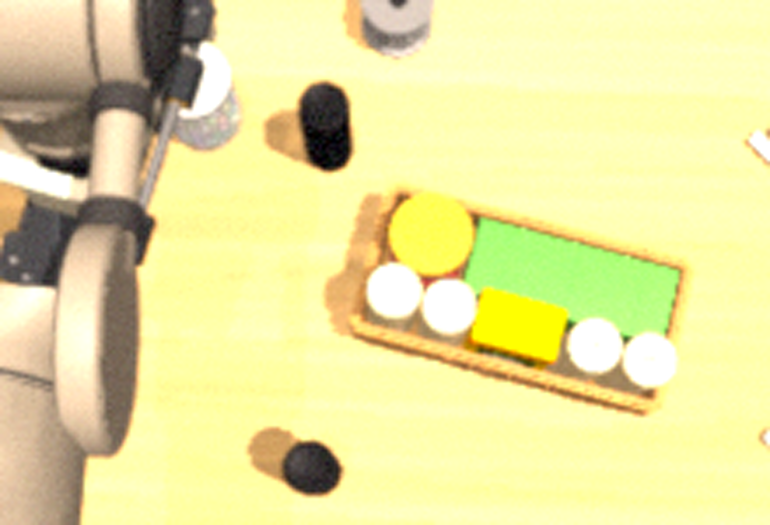

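```bash
python3 -c "
from cell import *
print(job.hand_in()); print(observe()['time'])"
```

```text
the job is handed in; nothing more can be done
None
the job is handed in; nothing more can be done
```

The berry jar and the yellow carton are both in the kit box, and I handed the job in at about 26 s. No verdict came back.

**Jar:** I gripped it upright and lowered it into the free corner until the wrist felt the floor. Its lid top measured 113 mm (top camera) and 111 mm (scene camera), where 113 mm means it is on the floor.

**Carton:** I gripped it loosely near its red-banded end and let it swing down. I then dragged it upright on the bench, re-gripped it across its 40 mm thickness and lowered it between the candles. It stands red-band end up.
- **Foam contact:** the first try into the box touched the foam's edge, with about 40 N upward and 16 N sideways at the wrist. I backed off and shifted about 3 mm, and the second try went in freely. The carton slid about 5 mm in the grip during that contact.
- **Height:** its top measured 115 mm (top camera) and 113 mm (scene camera), where 115 mm means it is on the floor.

**Last checks:**
- **Candles:** all four stayed within about 1 mm of their starting positions.
- **Foam:** it still lies flat. Its visible middle appeared about 1 to 3 mm off, mostly because the carton now hides part of it.
- **Bystanders:** the arm stayed well clear of all of them. I did not measure their final positions; the last pictures don't show all of them.
- **Where the cameras disagreed:** heights differ by about 2 mm. The carton's tilt fit gave about 0.04 rad in opposite directions from the two views, which I took as noise and is under the 0.1 rad limit.

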